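Load the collet turntable, one click to a collet

ROBOT

A 6-joint arm with a two-finger parallel gripper is mounted at the origin on the work surface. World frame = base frame: x ahead of the robot, y to its left, z up, the work surface at z = 0. Lengths are in mm, angles in degrees, forces in N, time in s.
With the tool pointing down it reaches from about 300 to 850 mm from the base axis. Payload 4.2 kg.
Tool frame: the origin (TCP) lies at the very end of the fingers, on their centre line; the grasp point (between the pads) lies 19 mm behind it; z points along the fingers, y is the direction in which the jaws open and shut (so a half turn about z gives the same grasp; the last joint's range is limited). The gripper opens to 91 mm and grips with 3 to 60 N. Pads are 32 mm wide; open, the fingers measure 118 mm over their backs; the gripper's body (76 mm by 178 mm) begins 60 mm behind the grasp point.
Start: joints at [-64.802, 18.312, 89.639, -0, 72.044, -1.146], TCP at [255.173, -515.296, 213.976] pointing down, gripper open.
Joint ranges: [-177.97, 177.97], [-48.28, 115.42], [12.27, 149.76], [-77.06, 257.06], [2.81, 150.46], [-146.56, 146.56]. Speed limits (degrees/s): [147.25, 147.25, 180, 180, 180, 180].

INTERFACE

Orientations are given as [roll, pitch, yaw] about the fixed x, y, z axes, in that order (R = Rz(yaw) Ry(pitch) Rx(roll)).
In Python, from workcell import env gives the robot as it stands. The module is installed in compiled form; this text tells all that it offers.
- The arm moves only by the tool arm_command, never from a script. Its argument "targets" is a list of rows, each a list of 5 numbers: the closure, from 0 (fully open) to 1 (shut), then the shift along the tool's x, y, z each as a share of 50 cm, from -1 to 1, then the turn about the tool's z as a share of pi/4 rad, from -1 to 1. A call has 1 to 8 rows; each row is the pose to reach, as a shift and turn from the pose measured when the call began, along the tool's axes at that moment; what a row does not reach only later rows make up. A row lasts 1/12 s, in which the tool goes at most 41.7 mm and 7.16 degrees, less where a joint would pass 70% of its speed; a pose out of reach is approached as far as the arm can. A call with a number of a shift or a turn outside -1 to 1 is refused whole. A call with a gripper value outside its range is refused whole. The fingers move at their own pace and stop on an object; "squeeze" is the grip in N (left out, the last holds). Time passes only in rows, so rows that repeat a pose let the fingers close. It gives the time, the measured TCP pose, the force and the opening at its end, in the units of the state.
- env.state(): the state, without advancing time (a new reading comes with each control period).
- env.grab_frame(name): name is "scene" or "top" or "wrist"; returns the picture (420x560x3 uint8, red, green, blue); there is no depth.
- env.camera_params(name): a dict with "camera_matrix" (3x3 intrinsics, pixels), "R" (3x3) and "t" (3): a world point X has camera coordinates R X + t; the wrist camera has in their place "hand_eye" (4x4, takes a point from camera to tool coordinates, whose origin is the TCP and whose axes are the flange's). Camera axes: x right, y down, z forward; pixel columns grow to the right and rows downward; lengths in mm; the calibration is good to about 2 mm. The wrist camera is an equidistant fisheye: a pixel r from the principal point sees the ray r / f radians off the axis. A picture is of the moment at which its call begins: read the wrist's pose just before it. camera_params takes no time and is no camera call.
- env.job_done(): hands the job in, once; it reports no verdict.
The state is a dict: "time_s": time; "qpos": joint angles; "qvel": joint speeds; "effort": joint torques, N m; "ee_pos": TCP position; "ee_rot": TCP orientation; "force": force on the tool from outside, world axes, zero at the start; "torque": the same for the moment, N m; "gripper_width": finger opening in mm.
Only numpy, scipy, OpenCV 4.12 (cv2) and the standard library are available. Lean on these libraries where they do the work, as an engineer would, in place of code of your own. Each camera call takes 0.05 s, during which the arm holds its last target.

TASK

Load the indexing turntable with the whole collets standing on the bench: click its lever on one notch at a time and drop one collet through the window into each pocket, starting with pocket 1 and leaving no pocket empty in between. When all are in, click the lever on to the fifth notch (brass stud), which closes the window, and leave it seated there. Drop the broken short collet into the black scrap box, and leave the other things on the bench alone.

Things in the scene. Friction and masses are not known exactly. Their poses are not given: they have to be found in the camera images.
- collet1: a turned steel collet, dark slots, standing on its narrow end: 44 mm tall, 32 mm diameter over its upper 26 mm, tapering below that to 25 mm at the foot; about 0.12 kg. Origin at its centre (22 mm above the bench when upright), z along its axis towards the wide end. May be absent (2 to 4 of the four are there)
- collet2: a turned steel collet, dark slots, standing on its narrow end: 44 mm tall, 32 mm diameter over its upper 26 mm, tapering below that to 25 mm at the foot; about 0.12 kg. Origin at its centre (22 mm above the bench when upright), z along its axis towards the wide end. May be absent (2 to 4 of the four are there)
- collet3: a turned steel collet, dark slots, standing on its narrow end: 44 mm tall, 32 mm diameter over its upper 26 mm, tapering below that to 25 mm at the foot; about 0.12 kg. Origin at its centre (22 mm above the bench when upright), z along its axis towards the wide end. May be absent (2 to 4 of the four are there)
- collet4: a turned steel collet, dark slots, standing on its narrow end: 44 mm tall, 32 mm diameter over its upper 26 mm, tapering below that to 25 mm at the foot; about 0.12 kg. Origin at its centre (22 mm above the bench when upright), z along its axis towards the wide end. May be absent (2 to 4 of the four are there)
- stub: the broken collet: only the head is left, a steel disc-like stub 32 mm in diameter and 22 mm tall, standing flat on the bench with its rough dark broken face up. Origin at its centre, z along its axis
- scrap_box: open black plastic box, the scrap box, fixed to the bench: outside 130 (x) x 110 (y) x 65 mm high, walls 4 mm. Origin at the centre of its underside
- indexer: grey base plate (270 mm along x, 400 mm along y) fixed to the bench, origin on the bench near its centre, -x side to the robot. On its -y part a turntable (axis at x 0, y -60 mm) under a fixed clear guard plate (260 x 260 mm, top 99 mm above the bench) with one square window; on its +y part a grey housing (130 x 120 mm, centre y +140 mm, top 100 mm above the bench) with the lever
- window (a point): centre of the square window (64 x 64 mm, steel rim 2 mm high) in the guard, at the guard's top face, 99 mm above the bench; axes parallel to the base's. Only the pocket that stands under the window can be reached. Under it in notch 0 and notch 5: a blank plate (closed)
- pocket1 (a point): centre of the floor (34 mm above the bench) of pocket 1: a square steel pan on the turntable, 56 x 56 mm inside, 56 mm deep, its rim 5 mm under the guard. It turns with the turntable and stands under the window when the lever is in notch 1. The four pockets follow one another at 60 degrees, 85 mm from the turntable's axis
- pocket2 (a point): centre of the floor (34 mm above the bench) of pocket 2: a square steel pan on the turntable, 56 x 56 mm inside, 56 mm deep, its rim 5 mm under the guard. It turns with the turntable and stands under the window when the lever is in notch 2. The four pockets follow one another at 60 degrees, 85 mm from the turntable's axis
- pocket3 (a point): centre of the floor (34 mm above the bench) of pocket 3: a square steel pan on the turntable, 56 x 56 mm inside, 56 mm deep, its rim 5 mm under the guard. It turns with the turntable and stands under the window when the lever is in notch 3. The four pockets follow one another at 60 degrees, 85 mm from the turntable's axis
- pocket4 (a point): centre of the floor (34 mm above the bench) of pocket 4: a square steel pan on the turntable, 56 x 56 mm inside, 56 mm deep, its rim 5 mm under the guard. It turns with the turntable and stands under the window when the lever is in notch 4. The four pockets follow one another at 60 degrees, 85 mm from the turntable's axis
- index_lever (a joint): the lever's angle, rad, growing counter-clockwise from above. Sprung notches 0.279 rad (16 deg) apart: notch k at k x 0.279, k = 0 to 6 (end of travel). Starts in notch 0; let go, it snaps into the nearest notch (3 to 4 N at the tab to leave one). A notch turns the turntable 60 deg: notches 1 to 4 bring pockets 1 to 4 under the window. A stud on the housing marks each notch, a taller brass one notch 5
- lever_tab (a point): middle of the lever's thumb tab, 131 mm above the bench: an upright black post 14 mm in diameter, from 104 to 148 mm above the bench, at the end of the flat steel lever (which lies 104 to 112 mm above the bench)
- lever_pivot (a point): a point on the lever's upright pivot axis; the tab moves round it at 85 mm radius. In notch 0 the lever points 132 degrees counter-clockwise from the base's +x, towards the robot and its left
Not all that is in view belongs to the job. Leave any green look-alike of the scrap_box alone. Leave any turquoise look-alike of the collet3 alone.

How it is judged (in metres and radians):
On the way, in this order (a step that is already met when the one before it is completed fails the run):
1. every collet lies in a pocket of its own, the pockets filled from the first on without a gap ((horizontal distance between collet1 and pocket1 below 0.031 m or horizontal distance between collet1 and pocket2 below 0.031 m or horizontal distance between collet1 and pocket3 below 0.031 m or horizontal distance between collet1 and pocket4 below 0.031 m) and height (world z) of each of collet1, collet2, collet3, collet4 below 0.074 m and (horizontal distance between collet2 and pocket1 below 0.031 m or horizontal distance between collet2 and pocket2 below 0.031 m or horizontal distance between collet2 and pocket3 below 0.031 m or horizontal distance between collet2 and pocket4 below 0.031 m) and (horizontal distance between collet3 and pocket1 below 0.031 m or horizontal distance between collet3 and pocket2 below 0.031 m or horizontal distance between collet3 and pocket3 below 0.031 m or horizontal distance between collet3 and pocket4 below 0.031 m) and (horizontal distance between collet4 and pocket1 below 0.031 m or horizontal distance between collet4 and pocket2 below 0.031 m or horizontal distance between collet4 and pocket3 below 0.031 m or horizontal distance between collet4 and pocket4 below 0.031 m) and horizontal distance between collet1 and collet2 above 0.042 m and horizontal distance between each of collet1, collet2 and collet3 above 0.042 m and horizontal distance between each of collet1, collet2, collet3 and collet4 above 0.042 m and (not (horizontal distance between any of collet1, collet2, collet3, collet4 and pocket2 below 0.031 m) or horizontal distance between any of collet1, collet2, collet3, collet4 and pocket1 below 0.031 m) and (not (horizontal distance between any of collet1, collet2, collet3, collet4 and pocket3 below 0.031 m) or horizontal distance between any of collet1, collet2, collet3, collet4 and pocket2 below 0.031 m) and (not (horizontal distance between any of collet1, collet2, collet3, collet4 and pocket4 below 0.031 m) or horizontal distance between any of collet1, collet2, collet3, collet4 and pocket3 below 0.031 m)), for 0.2 s.
2. then the lever is clicked on to the fifth notch (value of joint index_lever between 1.33626 and 1.45626 rad), for 0.2 s.
At the end, for the whole second after the job is handed in: Each collet present lies in a pocket (its centre within 31 mm of the pocket's centre, below the rim), one to a pocket (centres over 42 mm apart), pockets filled from pocket 1 on without gaps; the lever is seated in notch 5 (within 0.06 rad); the broken collet lies inside the scrap box; all at rest (all of step 1 and all of step 2 and x of stub in the frame of scrap_box between -0.06 and 0.06 m and y of stub in the frame of scrap_box between -0.05 and 0.05 m and height (world z) of stub below 0.05 m and linear speed of each of collet1, collet2, collet3, collet4, stub below 0.03 m/s); the robot touches nothing.
It fails at once if another thing on the bench was pushed away by more than 5 cm (distance of any of nut, spanner, brush, oil_bottle, grease_jar, spray_can, gauge_block from where it was at the start of the episode above 0.05 m).
Of collet1, collet2, collet3, collet4 only 2 to 4 are there at a start; the rules pass over those that are not, and their reading is None.
At some moment in a run one of collet1, collet2, collet3, collet4, stub may be knocked a few centimetres aside while the robot is not near it.
It also fails if it takes over 208 s, if anything falls off the work surface, if the arm or the gripper's body presses on something with over 40 N, if the wrist force passes 120 N, or if a joint passes its speed limit or range.

## Working session

There is one attempt and no reset: what is moved stays moved. The work goes in short steps, Python scripts to look and compute and a tool call to move; the robot and the scene stay as the last step left them, time stands still between calls to the robot, and variables do not carry over. Pictures are saved under pics/ and viewed, and the job is handed in when it is done.

Besides the shell and the picture viewer there is one more tool, called by a JSON object that holds its "api" and its "payload", one argument or row to a line. arm_command: Moves the arm, as the interface text tells. Shift numbers are shares of 50 cm and turn numbers shares of pi/4 rad, none past 1 either way. Its arguments: {"type":"object","properties":{"targets":{"type":"array"},"squeeze":{"type":"number"}},"required":["targets"]}

```bash
ls; mkdir -p pics; cat > h.py <<'E'
import numpy as np, cv2
from workcell import env
def save(name, img): cv2.imwrite('pics/'+name+'.png', img[:,:,::-1])
def ray(cam,u,v):
    p=env.camera_params(cam);K=np.array(p['camera_matrix']);R=np.array(p['R']);t=np.array(p['t'])
    d=R.T@np.linalg.inv(K)@np.array([u,v,1.]);c=-R.T@t
    return c,d
def onplane(cam,u,v,z):
    c,d=ray(cam,u,v);return c+d*(z-c[2])/d[2]
def proj(cam,X):
    p=env.camera_params(cam);K=np.array(p['camera_matrix']);x=K@(np.array(p['R'])@np.array(X,float)+np.array(p['t']));return x[:2]/x[2]
E
python3 - <<'E'
from h import *
np.set_printoptions(suppress=True,precision=3)
print(env.state())
for c in ['scene','top','wrist']:
    save(c+'0',env.grab_frame(c)); print(c,env.camera_params(c))
E
```

```text
pics
{'time_s': 0.0, 'qpos': array([-64.802,  18.351,  89.707,   0.001,  72.043,  -1.146]), 'qvel': array([ 0.061, -0.084, -0.095, -0.021,  0.094,  0.008]), 'effort': array([ -0.001, -41.246, -23.198,   0.073,   0.046,  -0.   ]), 'ee_pos': array([ 254.947, -514.821,  213.119]), 'ee_rot': array([-179.898,   -0.003,   26.344]), 'force': array([ 1.617, -0.038, -1.066]), 'torque': array([ 0.04 ,  0.029, -0.   ]), 'gripper_width': 91.51535164958159}
scene {'camera_matrix': array([[431.327,   0.   , 280.417],
       [  0.   , 431.327, 207.343],
       [  0.   ,   0.   ,   1.   ]]), 'R': array([[ 0.716,  0.698,  0.007],
       [ 0.423, -0.426, -0.8  ],
       [-0.555,  0.576, -0.6  ]]), 't': array([-333.414, -104.056, 1299.428])}
top {'camera_matrix': array([[510.766,   0.   , 274.407],
       [  0.   , 510.766, 206.445],
       [  0.   ,   0.   ,   1.   ]]), 'R': array([[ 0.048, -0.999,  0.007],
       [-0.975, -0.049, -0.216],
       [ 0.216,  0.004, -0.976]]), 't': array([ -38.782,  489.94 , 1378.225])}
wrist {'camera_matrix': array([[325.192,   0.   , 275.844],
       [  0.   , 325.192, 199.96 ],
       [  0.   ,   0.   ,   1.   ]]), 'hand_eye': array([[  -0.   ,   -0.965,   -0.263,   72.991],
       [   1.   ,   -0.   ,   -0.   ,    0.008],
       [   0.   ,   -0.263,    0.965, -170.347],
       [   0.   ,    0.   ,    0.   ,    1.   ]])}
```

View pics/top0.png

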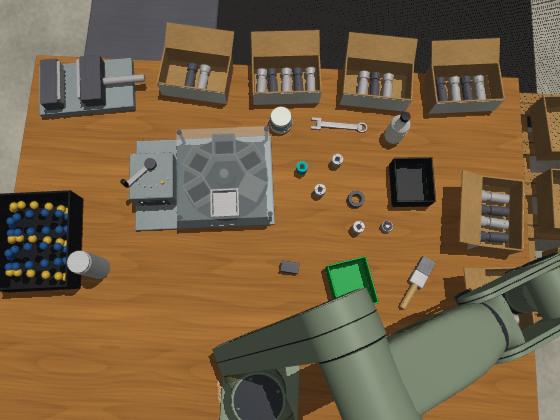

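View pics/scene0.png

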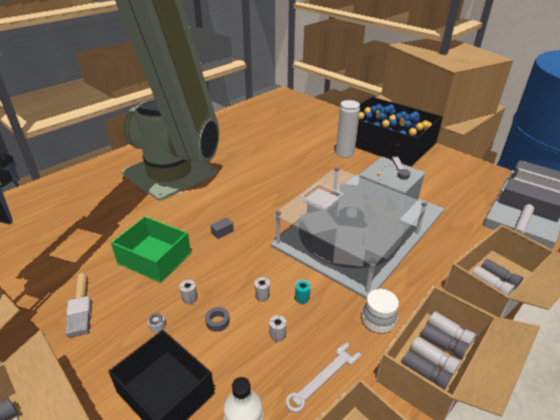

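View pics/wrist0.png

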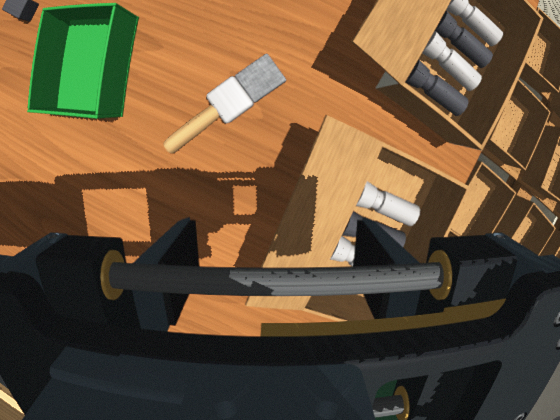

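Top view: three whole collets near (337,160), (320,190), (358,228), the stub at (387,226), the black box at (412,182), the window at (224,203) and the lever at about (140,172). I'll zoom in to measure these.

```bash
python3 - <<'E'
from h import *
a=cv2.imread('pics/top0.png')
cv2.imwrite('pics/c1.png',cv2.resize(a[120:240,120:280],None,fx=5,fy=5,interpolation=cv2.INTER_CUBIC))
cv2.imwrite('pics/c2.png',cv2.resize(a[145:245,290:440],None,fx=5,fy=5,interpolation=cv2.INTER_CUBIC))
b=cv2.imread('pics/scene0.png')
cv2.imwrite('pics/c3.png',cv2.resize(b[130:290,270:450],None,fx=4,fy=3.7,interpolation=cv2.INTER_CUBIC))
E
```

```text
(no output)
```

View pics/c1.png

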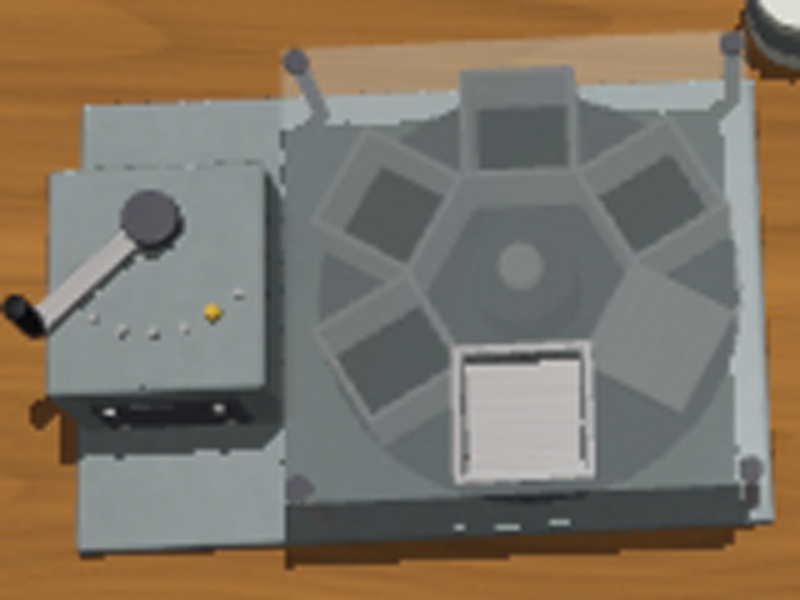

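View pics/c2.png

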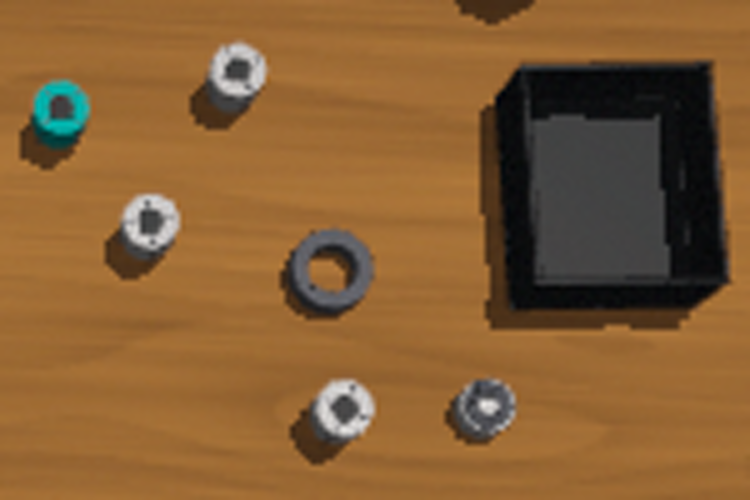

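View pics/c3.png

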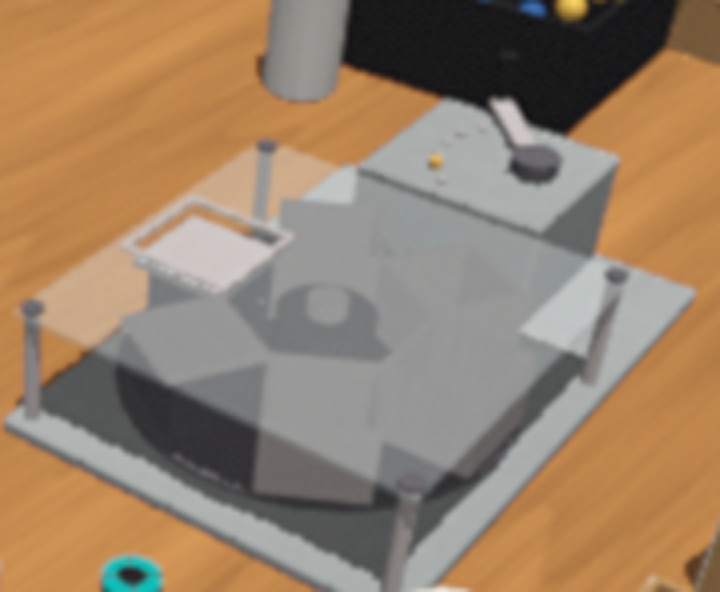

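```bash
python3 - <<'E'
from h import *
np.set_printoptions(suppress=True,precision=1)
def c1(x,y,z): return onplane('top',120+x/5-.4,120+y/5-.4,z)
def c2(x,y,z): return onplane('top',290+x/5-.4,145+y/5-.4,z)
W=[c1(*p,101) for p in [(452,345),(592,340),(597,480),(458,485)]]
print('win',*W,'c',np.mean(W,0)); wc=np.mean(W,0)
e=[W[1]-W[0],W[2]-W[3]]; print('sizes',np.linalg.norm(e[0]),np.linalg.norm(W[3]-W[0]),'yaw of -y',[np.degrees(np.arctan2(v[1],v[0]))+90 for v in e],[np.degrees(np.arctan2(*(a-b)[[1,0]])) for a,b in [(W[0],W[3]),(W[1],W[2])]])
print('axis cap',c1(520,265,95))
for z in (112,120): print('pivot',c1(150,220,z))
print('tabtop',c1(17,305,148),'tabbot',c1(38,322,112))
print('brass',c1(211,312,105))
print('housing',[c1(*p,100) for p in [(50,173),(262,168),(265,385),(50,392)]])
for n,p in dict(A=(238,69),B=(151,221),C=(344,407)).items(): print(n,c2(*p,44))
print('stub',c2(487,404,22))
print('tq',c2(61,107,44),'nut',c2(332,268,12))
print('box rim',[c2(*p,65) for p in [(522,66),(712,64),(728,282),(512,305)]])
E
```

```text
win [521.8 162.9 101. ] [528.5  86.9 101. ] [450.8  79.2 101. ] [444.3 153.8 101. ] c [486.4 120.7 101. ]
sizes 76.34931503295907 78.05851415779999 yaw of -y [np.float64(4.977999659405526), np.float64(4.944548665161662)] [np.float64(6.693316221383344), np.float64(5.6220786453959715)]
axis cap [570.7 129.7  95. ]
pivot [581.2 331.5 112. ]
pivot [578.8 329.4 120. ]
tabtop [520.3 387.3 148. ] tabbot [520.7 386.1 112. ]
brass [532.8 294.9 105. ]
housing [array([609. , 392.5, 100. ]), array([617.8, 275.8, 100. ]), array([494.6, 262.8, 100. ]), array([484.9, 378.9, 100. ])]
A [ 644.3 -188.9   44. ]
B [ 551.2 -141.3   44. ]
C [ 449.  -252.6   44. ]
stub [ 459.  -337.6   22. ]
tq [616.3 -87.6  44. ] nut [ 536.7 -249.9   12. ]
box rim [array([ 647.3, -347.9,   65. ]), array([ 654. , -456.2,   65. ]), array([ 526.6, -462.8,   65. ]), array([ 507.5, -342. ,   65. ])]
```

```bash
cat >> h.py <<'E'
def plan(*targets):
    """targets: (x,y,z[,yaw]) world; prints shares from the present pose"""
    s=env.state();p=np.array(s['ee_pos']);rpy=np.radians(s['ee_rot'])
    from scipy.spatial.transform import Rotation as Ro
    R=Ro.from_euler('xyz',rpy).as_matrix()
    print('t',round(s['time_s'],2),'pos',np.round(p,1),'rot',np.round(s['ee_rot'],1),'w',round(s['gripper_width'],1),'q',np.round(s['qpos']))
    for T in targets:
        d=R.T@(np.array(T[:3])-p)
        dy=0 if len(T)<4 else -((T[3]-s['ee_rot'][2]+180)%360-180)
        print(T,'->',np.round(d/500,3),'turn',round(dy/45,3),'rows',round(np.linalg.norm(d)/41.7,1),round(abs(dy)/7.16,1))
E
python3 -c "
from h import *
plan((459,-338,100),(459,-338,5))"
```

```text
t 0.15 pos [ 255.  -515.   213.3] rot [-179.9   -0.    26.3] w 91.2 q [-65.  18.  90.   0.  72.  -1.]
(459, -338, 100) -> [ 0.523 -0.136  0.227] turn 0.0 rows 7.0 0.0
(459, -338, 5) -> [ 0.523 -0.136  0.417] turn 0.0 rows 8.2 0.0
```

{"api": "arm_command", "payload": {
  "targets": [
    [0.3, 0.523, -0.136, 0.2, 0],
    [0.3, 0.523, -0.136, 0.2, 0],
    [0.3, 0.523, -0.136, 0.2, 0],
    [0.3, 0.523, -0.136, 0.227, 0],
    [0.3, 0.523, -0.136, 0.227, 0],
    [0.3, 0.523, -0.136, 0.227, 0],
    [0.3, 0.523, -0.136, 0.227, 0],
    [0.3, 0.523, -0.136, 0.227, 0]
  ],
  "squeeze": 20
}}

```text
time_s: 0.82
ee_pos: [461.4, -332.5, 96.4]
ee_rot: [-179.6, 0.0, 26.6]
force: [-1.4, -0.0, -0.4]
gripper_width: 63.6
```

```bash
python3 -c "
from h import *
plan((459,-338,100),(459,-338,6))
save('w1',env.grab_frame('wrist'))"
```

```text
t 0.82 pos [ 461.4 -332.5   96.4] rot [-179.6    0.    26.6] w 63.6 q [-37.  24. 100.   0.  57.  26.]
(459, -338, 100) -> [-0.009  0.008 -0.007] turn 0.0 rows 0.2 0.0
(459, -338, 6) -> [-0.009  0.009  0.181] turn 0.0 rows 2.2 0.0
```

View pics/w1.png

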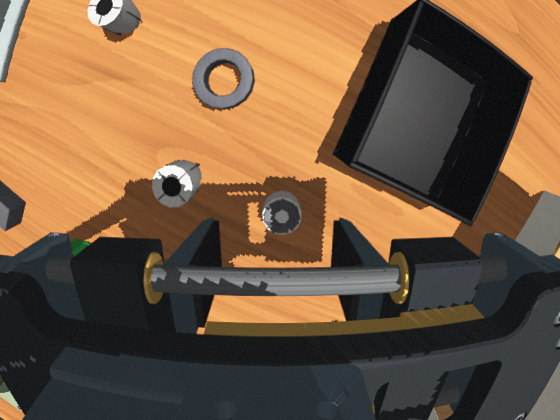

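The stub shows at (281,213), between the fingers. I'll check its position with a wrist ray.

```bash
cat >> h.py <<'E'
def wplane(u,v,z,s=None):
    from scipy.spatial.transform import Rotation as Ro
    s=s or env.state();p=env.camera_params('wrist');K=np.array(p['camera_matrix']);H=np.array(p['hand_eye'])
    a=np.array([(u-K[0,2])/K[0,0],(v-K[1,2])/K[1,1]]);r=np.hypot(*a)
    d=np.array([*(a/r*np.sin(r)),np.cos(r)]);R=Ro.from_euler('xyz',np.radians(s['ee_rot'])).as_matrix()
    c=R@H[:3,3]+s['ee_pos'];d=R@H[:3,:3]@d
    return c+d*(z-c[2])/d[2]
E
python3 -c "
from h import *
print(wplane(282,215,22), wplane(172,185,44), wplane(222,77,14))
plan((459,-338,6))"
```

```text
[ 456.19446395 -341.38114817   22.        ] [ 446.54509079 -255.93363963   44.        ] [ 532.63411263 -250.93769184   14.        ]
t 0.87 pos [ 460.1 -334.6   97.6] rot [-1.797e+02  1.000e-01  2.660e+01] w 63.8 q [-37.  23. 100.   0.  57.  26.]
(459, -338, 6) -> [-0.005  0.006  0.183] turn 0.0 rows 2.2 0.0
```

{"api": "arm_command", "payload": {
  "targets": [
    [0.3, -0.007, 0.007, 0.05, 0],
    [0.3, -0.007, 0.007, 0.12, 0],
    [0.3, -0.007, 0.007, 0.183, 0],
    [0.3, -0.007, 0.007, 0.183, 0],
    [0.3, -0.007, 0.007, 0.183, 0],
    [0.9, -0.007, 0.007, 0.183, 0],
    [0.9, -0.007, 0.007, 0.183, 0],
    [0.9, -0.007, 0.007, 0.183, 0]
  ]
}}

```text
time_s: 1.53
ee_pos: [458.7, -339.7, 7.7]
ee_rot: [-179.8, 0.0, 26.6]
force: [0.6, 1.4, 0.6]
gripper_width: 47.2
```

{"api": "arm_command", "payload": {
  "targets": [
    [0.9, 0, 0, 0, 0],
    [0.9, 0, 0, 0, 0],
    [0.9, 0, 0, 0, 0],
    [0.9, 0, 0, -0.1, 0],
    [0.9, 0, 0, -0.2, 0],
    [0.9, 0, 0, -0.25, 0],
    [0.9, 0, 0, -0.25, 0],
    [0.9, 0, 0, -0.25, 0]
  ]
}}

```text
time_s: 2.2
ee_pos: [460.3, -341.0, 135.6]
ee_rot: [179.9, -0.1, 26.6]
force: [-0.6, 1.0, -1.1]
gripper_width: 30.6
```

```bash
python3 -c "
from h import *
plan((584,-402,130),(584,-402,85))"
```

```text
t 2.2 pos [ 460.3 -341.   135.6] rot [ 1.799e+02 -1.000e-01  2.660e+01] w 30.6 q [-38.  21.  97.   0.  62.  26.]
(584, -402, 130) -> [0.167 0.22  0.012] turn 0.0 rows 3.3 0.0
(584, -402, 85) -> [0.166 0.22  0.102] turn 0.0 rows 3.5 0.0
```

{"api": "arm_command", "payload": {
  "targets": [
    [0.9, 0.167, 0.22, 0.0, 0],
    [0.9, 0.167, 0.22, 0.0, 0],
    [0.9, 0.167, 0.22, 0.012, 0],
    [0.9, 0.167, 0.22, 0.05, 0],
    [0.9, 0.167, 0.22, 0.1, 0],
    [0.9, 0.167, 0.22, 0.15, 0],
    [0.9, 0.167, 0.22, 0.15, 0],
    [0.9, 0.167, 0.22, 0.15, 0]
  ]
}}

```text
time_s: 2.87
ee_pos: [582.6, -400.7, 57.7]
ee_rot: [-179.8, 0.1, 26.6]
force: [-0.3, -0.4, -0.2]
gripper_width: 30.1
```

{"api": "arm_command", "payload": {
  "targets": [
    [0.5, 0, 0, 0, 0],
    [0.5, 0, 0, 0, 0],
    [0.5, 0, 0, 0, 0],
    [0.5, 0, 0, -0.1, 0],
    [0.5, 0, 0, -0.2, 0],
    [0.5, 0, 0, -0.2, 0],
    [0.4, 0, 0, -0.2, 0],
    [0.3, 0, 0, -0.2, 0]
  ]
}}

```text
time_s: 3.53
ee_pos: [583.5, -401.5, 160.5]
ee_rot: [180.0, -0.1, 26.6]
force: [0.2, 0.8, -0.6]
gripper_width: 56.1
```

```bash
python3 -c "
from h import *
plan((448,-254,100),(448,-254,29))
save('w2',env.grab_frame('wrist'));save('t2',env.grab_frame('top'))"
```

```text
t 3.53 pos [ 583.5 -401.5  160.5] rot [ 1.80e+02 -1.00e-01  2.66e+01] w 56.1 q [-35.  32.  75.   0.  73.  28.]
(448, -254, 100) -> [-0.11  -0.385  0.121] turn 0.0 rows 5.0 0.0
(448, -254, 29) -> [-0.111 -0.385  0.263] turn 0.0 rows 5.7 0.0
```

View pics/w2.png

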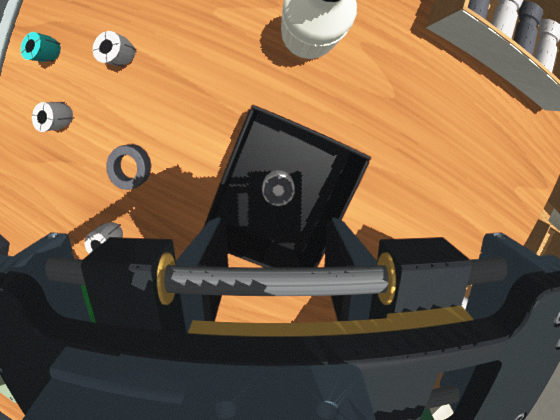

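View pics/t2.png

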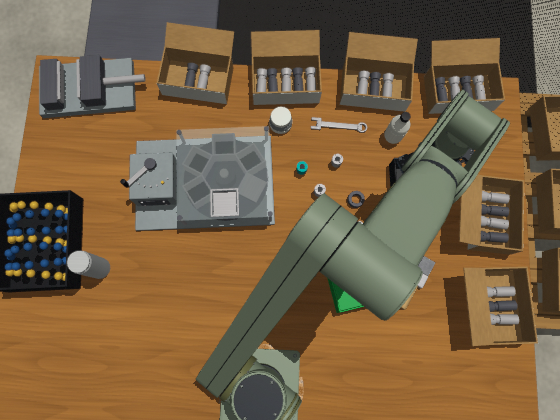

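The stub lies in the black box at (278,188). Next is the lever, moving across at z≈185 while the wrist turns to yaw ≈148.

```bash
python3 -c "
from h import *
plan((560,-110,190,68),(520.5,387,190,148))"
```

```text
t 3.63 pos [ 582.2 -400.6  156.9] rot [-1.797e+02  1.000e-01  2.660e+01] w 63.0 q [-35.  32.  75.   0.  73.  28.]
(560, -110, 190, 68) -> [ 0.221 -0.54  -0.064] turn -0.92 rows 7.0 5.8
(520.5, 387, 190, 148) -> [ 0.595 -1.464 -0.06 ] turn -2.698 rows 19.0 17.0
```

{"api": "arm_command", "payload": {
  "targets": [
    [0.35, 0.221, -0.54, -0.064, -0.92],
    [0.35, 0.221, -0.54, -0.064, -0.92],
    [0.35, 0.221, -0.54, -0.064, -0.92],
    [0.35, 0.221, -0.54, -0.064, -0.92],
    [0.35, 0.221, -0.54, -0.064, -0.92],
    [0.35, 0.221, -0.54, -0.064, -0.92],
    [0.35, 0.221, -0.54, -0.064, -0.92],
    [0.35, 0.221, -0.54, -0.064, -0.92]
  ]
}}

```text
time_s: 4.3
ee_pos: [558.5, -103.3, 189.5]
ee_rot: [-179.5, -0.3, 68.3]
force: [-0.6, -0.9, 0.0]
gripper_width: 59.0
```

```bash
python3 -c "
from h import *
plan((540,150,195,108))"
```

```text
t 4.3 pos [ 558.5 -103.3  189.5] rot [-179.5   -0.3   68.3] w 59.0 q [-12.  19.  92.   0.  69.  10.]
(540, 150, 195, 108) -> [ 0.457 -0.222 -0.007] turn -0.882 rows 6.1 5.5
```

{"api": "arm_command", "payload": {
  "targets": [
    [0.4, 0.457, -0.222, -0.01, -0.88],
    [0.4, 0.457, -0.222, -0.01, -0.88],
    [0.4, 0.457, -0.222, -0.01, -0.88],
    [0.4, 0.457, -0.222, -0.01, -0.88],
    [0.4, 0.457, -0.222, -0.01, -0.88],
    [0.4, 0.457, -0.222, -0.01, -0.88],
    [0.4, 0.457, -0.222, -0.01, -0.88]
  ]
}}

```text
time_s: 4.88
ee_pos: [538.5, 154.6, 195.3]
ee_rot: [-179.6, -0.7, 108.2]
force: [0.3, -0.9, -0.7]
gripper_width: 54.9
```

```bash
python3 -c "
from h import *
plan((520,387,190,148))"
```

```text
t 4.88 pos [538.5 154.6 195.3] rot [-179.6   -0.7  108.2] w 54.9 q [14. 18. 93.  1. 69. -4.]
(520, 387, 190, 148) -> [0.453 0.11  0.015] turn -0.883 rows 5.6 5.6
```

{"api": "arm_command", "payload": {
  "targets": [
    [0.4, 0.453, 0.11, 0, -0.88],
    [0.4, 0.453, 0.11, 0, -0.88],
    [0.4, 0.453, 0.11, 0, -0.88],
    [0.4, 0.453, 0.11, 0.01, -0.88],
    [0.4, 0.453, 0.11, 0.015, -0.88],
    [0.4, 0.453, 0.11, 0.015, -0.88],
    [0.4, 0.453, 0.11, 0.015, -0.88],
    [0.4, 0.453, 0.11, 0.015, -0.88]
  ]
}}

```text
time_s: 5.55
ee_pos: [519.2, 387.3, 187.9]
ee_rot: [-180.0, -0.8, 147.9]
force: [0.5, 0.0, 0.4]
gripper_width: 55.1
```

```bash
python3 -c "
from h import *
plan((520,387,190,148),(520,387,121,148))
save('w3',env.grab_frame('wrist'))"
```

```text
t 5.55 pos [519.2 387.3 187.9] rot [-180.    -0.8  147.9] w 55.1 q [ 35.  26.  81.   1.  73. -23.]
(520, 387, 190, 148) -> [-0.002  0.    -0.004] turn -0.002 rows 0.1 0.0
(520, 387, 121, 148) -> [-0.004  0.     0.134] turn -0.002 rows 1.6 0.0
```

View pics/w3.png

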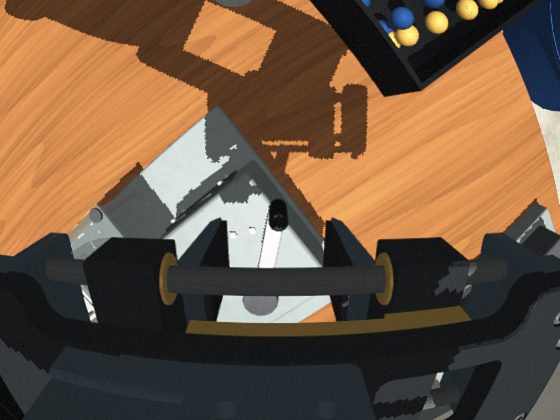

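```bash
python3 -c "
from h import *
print(wplane(279,206,148), wplane(262,301,118))"
```

```text
[508.65989701 394.40499401 148.        ] [580.47150087 332.47550077 118.        ]
```

```bash
python3 -c "
from h import *
print(wplane(279,222,148), wplane(279,206,112))"
```

```text
[518.30957002 388.36345297 148.        ] [517.26931649 389.38633169 112.        ]
```

```bash
cat >> h.py <<'E'
def tab(k,r=85):
    a=np.radians(137.3+16*k); return 581+r*np.cos(a),331+r*np.sin(a)
E
python3 -c "
from h import *
plan((*tab(0),121,148))
for k in range(7): print(k,tab(k))"
```

```text
t 5.6 pos [519.5 386.2 188.5] rot [-180.    -0.8  147.8] w 54.8 q [ 35.  26.  81.   1.  73. -23.]
(np.float64(518.5322594122534), np.float64(388.643571938786), 121, 148) -> [0.002 0.003 0.135] turn -0.004 rows 1.6 0.0
0 (np.float64(518.5322594122534), np.float64(388.643571938786))
1 (np.float64(505.0634319921338), np.float64(369.19211488235123))
2 (np.float64(497.4779122937927), np.float64(346.78166230777407))
3 (np.float64(496.3634006543105), np.float64(323.1485000670422))
4 (np.float64(501.80624565522834), np.float64(300.12364540979684))
5 (np.float64(513.3847541273338), np.float64(279.49098597741454))
6 (np.float64(530.2018625070807), np.float64(262.84907023928093))
```

{"api": "arm_command", "payload": {
  "targets": [
    [0.4, 0.002, 0.003, 0.06, 0],
    [0.4, 0.002, 0.003, 0.12, 0],
    [0.4, 0.002, 0.003, 0.135, 0],
    [0.4, 0.002, 0.003, 0.135, 0],
    [0.95, 0.002, 0.003, 0.135, 0],
    [0.95, 0.002, 0.003, 0.135, 0],
    [0.95, 0.002, 0.003, 0.135, 0],
    [0.95, 0.002, 0.003, 0.135, 0]
  ],
  "squeeze": 15
}}

```text
time_s: 6.27
ee_pos: [519.5, 388.8, 122.8]
ee_rot: [179.9, -0.7, 147.8]
force: [1.0, 0.4, -0.1]
gripper_width: 30.9
```

{"api": "arm_command", "payload": {
  "targets": [
    [0.95, 0, 0, 0, 0],
    [0.95, 0, 0, 0, 0],
    [0.95, 0, 0, 0, 0],
    [0.95, 0, 0, 0, 0]
  ]
}}

```text
time_s: 6.6
ee_pos: [519.7, 388.9, 123.4]
ee_rot: [179.8, -0.7, 147.8]
force: [-0.2, -1.2, 2.3]
gripper_width: 13.5
```

```bash
python3 -c "
from h import *
plan((*tab(0.5),121,148),(*tab(1),121,148))"
```

```text
t 6.6 pos [519.7 388.9 123.4] rot [179.8  -0.7 147.8] w 13.5 q [ 35.  29.  87.   1.  65. -23.]
(np.float64(511.1177565123873), np.float64(379.3887594916217), 121, 148) -> [ 0.004 -0.025  0.005] turn -0.004 rows 0.3 0.0
(np.float64(505.0634319921338), np.float64(369.19211488235123), 121, 148) -> [ 0.004 -0.049  0.005] turn -0.004 rows 0.6 0.0
```

Width is 13.5 mm, so the tab is held and the grip position agrees with the measurement. Moving to notch 1.

{"api": "arm_command", "payload": {
  "targets": [
    [0.95, 0.003, -0.012, 0, 0],
    [0.95, 0.004, -0.025, 0, 0],
    [0.95, 0.004, -0.037, 0, 0],
    [0.95, 0.004, -0.049, 0, 0],
    [0.95, 0.004, -0.05, 0, 0],
    [0.95, 0.004, -0.05, 0, 0]
  ]
}}

```text
time_s: 7.1
ee_pos: [504.1, 368.6, 123.5]
ee_rot: [179.8, -0.7, 147.8]
force: [-0.7, 2.6, 0.3]
gripper_width: 13.6
```

{"api": "arm_command", "payload": {
  "targets": [
    [0.6, 0, 0, 0, 0],
    [0.5, 0, 0, 0, 0],
    [0.5, 0, 0, 0, 0],
    [0.5, 0, 0, 0, 0],
    [0.4, 0, 0, -0.06, 0],
    [0.4, 0, 0, -0.12, 0],
    [0.4, 0, 0, -0.14, 0],
    [0.4, 0, 0, -0.14, 0]
  ]
}}

```text
time_s: 7.77
ee_pos: [506.4, 368.9, 196.7]
ee_rot: [179.5, -0.6, 147.8]
force: [0.7, -0.6, -0.1]
gripper_width: 55.0
```

```bash
python3 -c "
from h import *
plan((448,-254,160,148))
save('w4',env.grab_frame('wrist'));t=env.grab_frame('top');save('t4',t)
cv2.imwrite('pics/t4c.png',cv2.resize(t[120:250,120:380,::-1],None,fx=3,fy=3,interpolation=cv2.INTER_CUBIC))"
```

```text
t 7.77 pos [506.4 368.9 196.7] rot [179.5  -0.6 147.8] w 55.0 q [ 35.  23.  84.   1.  72. -23.]
(448, -254, 160, 148) -> [-0.566 -1.117  0.058] turn -0.005 rows 15.0 0.0
```

View pics/w4.png

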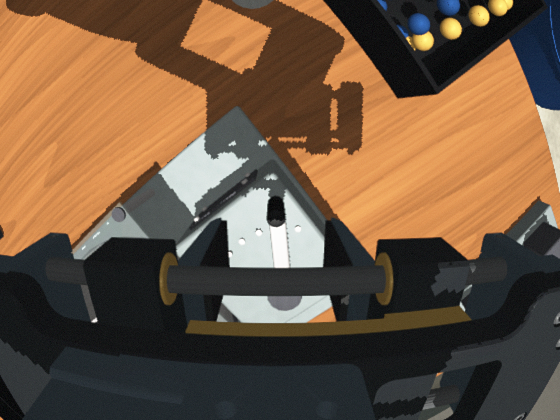

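View pics/t4c.png

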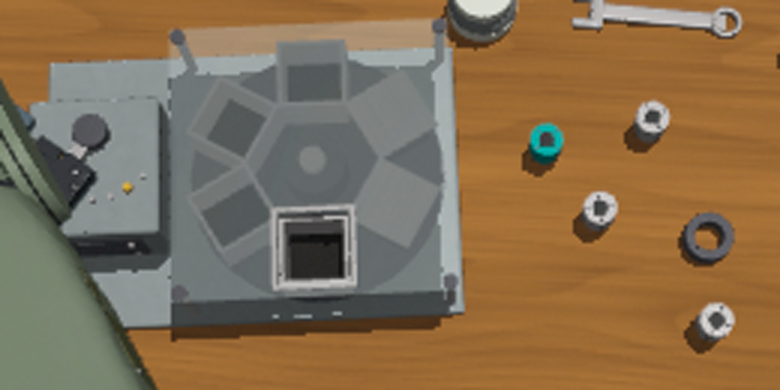

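The window shows open pocket 1 (crop (315,250)), so notch 1 is seated and the collets have not moved. Next I fetch collet B.

```bash
python3 -c "
from h import *
plan((551,-141,110,148))"
```

```text
t 7.87 pos [504.4 367.7 192.8] rot [179.9  -0.8 147.8] w 55.0 q [ 35.  24.  85.   1.  72. -23.]
(551, -141, 110, 148) -> [-0.623 -0.811  0.156] turn -0.005 rows 12.4 0.0
```

{"api": "arm_command", "payload": {
  "targets": [
    [0.35, -0.623, -0.811, 0, 0],
    [0.35, -0.623, -0.811, 0, 0],
    [0.35, -0.623, -0.811, 0, 0],
    [0.35, -0.623, -0.811, 0, 0],
    [0.35, -0.623, -0.811, 0, 0],
    [0.35, -0.623, -0.811, 0, 0],
    [0.35, -0.623, -0.811, 0, 0],
    [0.35, -0.623, -0.811, 0, 0]
  ]
}}

```text
time_s: 8.53
ee_pos: [533.9, 34.0, 187.7]
ee_rot: [-180.0, -0.9, 147.8]
force: [0.5, -0.1, 0.1]
gripper_width: 59.0
```

```bash
python3 -c "
from h import *
plan((551,-141,110,148))"
```

```text
t 8.53 pos [533.9  34.  187.7] rot [-180.    -0.9  147.8] w 59.0 q [  2.  16.  97.   1.  68. -56.]
(551, -141, 110, 148) -> [-0.218 -0.278  0.152] turn -0.005 rows 4.6 0.0
```

{"api": "arm_command", "payload": {
  "targets": [
    [0.35, -0.218, -0.278, 0.05, 0],
    [0.35, -0.218, -0.278, 0.08, 0],
    [0.35, -0.218, -0.278, 0.152, 0],
    [0.35, -0.218, -0.278, 0.152, 0],
    [0.35, -0.218, -0.278, 0.152, 0],
    [0.35, -0.218, -0.278, 0.152, 0],
    [0.35, -0.218, -0.278, 0.152, 0],
    [0.35, -0.218, -0.278, 0.152, 0]
  ],
  "squeeze": 25
}}

```text
time_s: 9.2
ee_pos: [550.3, -140.4, 109.0]
ee_rot: [-180.0, -1.1, 147.8]
force: [-0.4, 0.7, 1.0]
gripper_width: 59.3
```

```bash
python3 -c "
from h import *
plan((551,-141,30,148))
save('w5',env.grab_frame('wrist'))"
```

```text
t 9.2 pos [ 550.3 -140.4  109. ] rot [-180.    -1.1  147.8] w 59.3 q [-16.  23.  99.   0.  59. -74.]
(551, -141, 30, 148) -> [-0.005 -0.     0.158] turn -0.005 rows 1.9 0.0
```

View pics/w5.png

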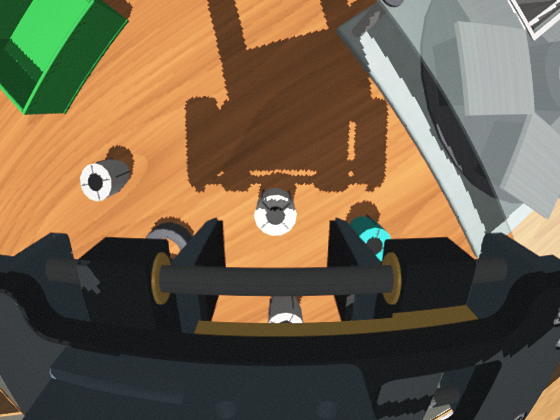

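{"api": "arm_command", "payload": {
  "targets": [
    [0.35, -0.005, 0, 0.06, 0],
    [0.35, -0.005, 0, 0.12, 0],
    [0.35, -0.005, 0, 0.158, 0],
    [0.35, -0.005, 0, 0.158, 0],
    [0.9, -0.005, 0, 0.158, 0],
    [0.9, -0.005, 0, 0.158, 0],
    [0.9, -0.005, 0, 0.158, 0],
    [0.9, -0.005, 0, 0.158, 0]
  ]
}}

```text
time_s: 9.92
ee_pos: [552.9, -140.7, 32.4]
ee_rot: [180.0, -0.8, 147.9]
force: [-0.4, -0.2, -1.1]
gripper_width: 35.4
```

{"api": "arm_command", "payload": {
  "targets": [
    [0.9, 0, 0, 0, 0],
    [0.9, 0, 0, 0, 0],
    [0.9, 0, 0, 0, 0],
    [0.9, 0, 0, -0.06, 0],
    [0.9, 0, 0, -0.14, 0],
    [0.9, 0, 0, -0.22, 0],
    [0.9, 0, 0, -0.28, 0],
    [0.9, 0, 0, -0.28, 0]
  ]
}}

```text
time_s: 10.58
ee_pos: [558.4, -143.0, 179.6]
ee_rot: [179.7, -0.0, 147.9]
force: [0.1, -0.2, 0.1]
gripper_width: 31.2
```

```bash
python3 -c "
from h import *
plan((486.4,121,165,148))"
```

```text
t 10.58 pos [ 558.4 -143.   179.6] rot [179.7  -0.  147.9] w 31.2 q [-16.  20.  93.   0.  68. -74.]
(486.4, 121, 165, 148) -> [0.403 0.37  0.031] turn -0.003 rows 6.6 0.0
```

{"api": "arm_command", "payload": {
  "targets": [
    [0.9, 0.403, 0.37, 0.0, 0],
    [0.9, 0.403, 0.37, 0.0, 0],
    [0.9, 0.403, 0.37, 0.0, 0],
    [0.9, 0.403, 0.37, 0.03, 0],
    [0.9, 0.403, 0.37, 0.03, 0],
    [0.9, 0.403, 0.37, 0.03, 0],
    [0.9, 0.403, 0.37, 0.03, 0],
    [0.9, 0.403, 0.37, 0.03, 0]
  ]
}}

```text
time_s: 11.25
ee_pos: [484.0, 124.5, 164.5]
ee_rot: [179.7, -0.2, 148.1]
force: [-0.8, -0.1, -1.7]
gripper_width: 31.0
```

```bash
python3 -c "
from h import *
plan((486.4,121,106,148))
save('w6',env.grab_frame('wrist'))
save('s6',env.grab_frame('scene'))
"
```

```text
t 11.25 pos [484.  124.5 164.5] rot [179.7  -0.2 148.1] w 31.0 q [ 13.  14. 104.   0.  62. -45.]
(486.4, 121, 106, 148) -> [-0.008 -0.004  0.117] turn 0.002 rows 1.4 0.0
```

View pics/w6.png

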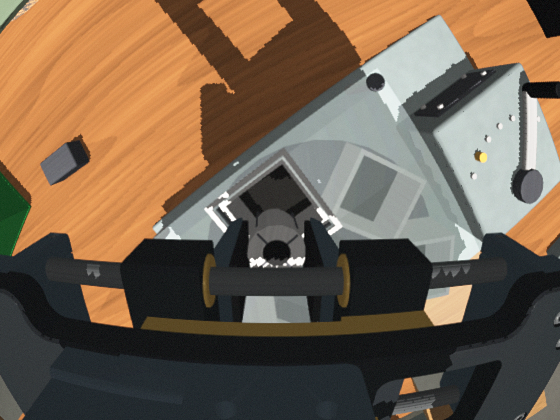

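View pics/s6.png

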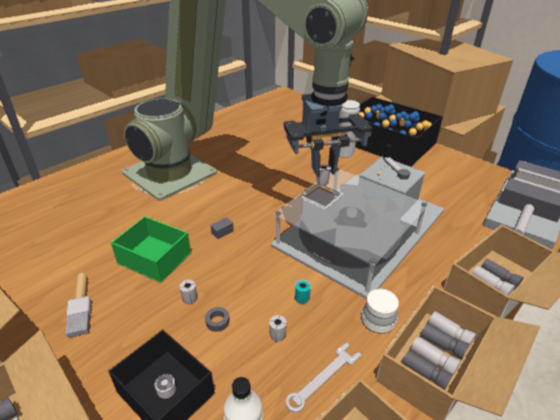

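```bash
python3 -c "
from h import *
a=[wplane(*p,101) for p in [(283,150),(210,207),(340,223)]]
print(a,(a[1]+a[2])/2, 'collet',wplane(276,250,179))
plan((486.4,121,106,148))"
```

```text
[array([446.94136384, 150.77257522, 101.        ]), array([453.96971817,  81.14766969, 101.        ]), array([517.90151588, 158.79686972, 101.        ])] [485.93561702 119.9722697  101.        ] collet [480.96234548 123.16812984 179.        ]
t 11.35 pos [485.6 121.3 165. ] rot [ 1.798e+02 -1.000e-01  1.480e+02] w 30.9 q [ 13.  14. 104.   0.  62. -45.]
(486.4, 121, 106, 148) -> [-0.002 -0.     0.118] turn -0.0 rows 1.4 0.0
```

{"api": "arm_command", "payload": {
  "targets": [
    [0.9, -0.008, 0, 0.04, 0],
    [0.9, -0.008, 0, 0.08, 0],
    [0.9, -0.008, 0, 0.118, 0],
    [0.9, -0.008, 0, 0.118, 0],
    [0.9, -0.008, 0, 0.118, 0],
    [0.9, -0.008, 0, 0.118, 0]
  ]
}}

```text
time_s: 11.85
ee_pos: [490.0, 118.8, 106.8]
ee_rot: [179.7, -0.0, 147.9]
force: [-0.1, -0.5, -0.1]
gripper_width: 31.0
```

{"api": "arm_command", "payload": {
  "targets": [
    [0.4, 0, 0, 0, 0],
    [0.4, 0, 0, 0, 0],
    [0.4, 0, 0, 0, 0],
    [0.4, 0, 0, -0.06, 0],
    [0.4, 0, 0, -0.14, 0],
    [0.4, 0, 0, -0.18, 0],
    [0.4, 0, 0, -0.18, 0],
    [0.4, 0, 0, -0.18, 0]
  ]
}}

```text
time_s: 12.52
ee_pos: [490.5, 118.6, 198.3]
ee_rot: [179.6, 0.1, 147.9]
force: [-0.6, 0.5, -1.1]
gripper_width: 54.7
```

```bash
python3 -c "
from h import *
plan((*tab(1),190,153))
save('w7',env.grab_frame('wrist'))
"
```

```text
t 12.52 pos [490.5 118.6 198.3] rot [1.796e+02 1.000e-01 1.479e+02] w 54.7 q [ 12.  12. 100.   0.  67. -46.]
(np.float64(505.0634319921338), np.float64(369.19211488235123), 190, 153) -> [0.242 0.44  0.019] turn -0.113 rows 6.0 0.7
```

View pics/w7.png

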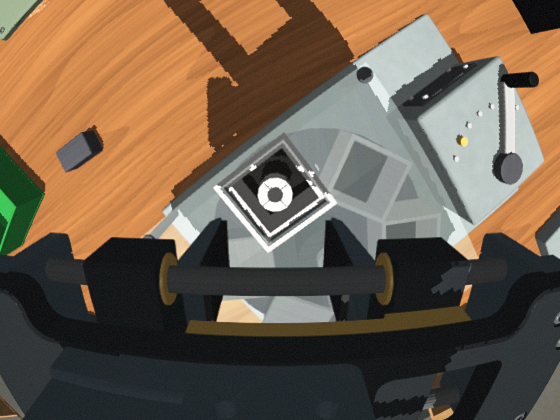

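The collet is standing in pocket 1, showing at (274,195). Next, the lever to notch 2.

{"api": "arm_command", "payload": {
  "targets": [
    [0.4, 0.242, 0.44, 0.01, -0.2],
    [0.4, 0.242, 0.44, 0.01, -0.2],
    [0.4, 0.242, 0.44, 0.01, -0.2],
    [0.4, 0.242, 0.44, 0.01, -0.2],
    [0.4, 0.242, 0.44, 0.02, -0.2],
    [0.4, 0.242, 0.44, 0.02, -0.2],
    [0.4, 0.242, 0.44, 0.02, -0.2],
    [0.4, 0.242, 0.44, 0.02, -0.2]
  ],
  "squeeze": 15
}}

```text
time_s: 13.23
ee_pos: [502.5, 370.4, 184.8]
ee_rot: [180.0, -0.1, 157.1]
force: [-0.3, -1.0, -0.5]
gripper_width: 54.8
```

```bash
python3 -c "
from h import *
plan((*tab(1),122,157))
"
```

```text
t 13.23 pos [502.5 370.4 184.8] rot [ 1.800e+02 -1.000e-01  1.571e+02] w 54.8 q [ 35.  24.  85.   0.  71. -32.]
(np.float64(505.0634319921338), np.float64(369.19211488235123), 122, 157) -> [-0.006 -0.     0.126] turn 0.003 rows 1.5 0.0
```

{"api": "arm_command", "payload": {
  "targets": [
    [0.4, -0.006, 0, 0.06, 0],
    [0.4, -0.006, 0, 0.12, 0],
    [0.4, -0.006, 0, 0.126, 0],
    [0.9, -0.006, 0, 0.126, 0],
    [0.95, -0.006, 0, 0.126, 0],
    [0.95, -0.006, 0, 0.126, 0],
    [0.95, -0.006, 0, 0.126, 0],
    [0.95, -0.006, 0, 0.126, 0]
  ]
}}

```text
time_s: 13.9
ee_pos: [505.9, 369.6, 123.4]
ee_rot: [179.9, -0.0, 157.1]
force: [0.9, 0.4, 0.9]
gripper_width: 24.4
```

{"api": "arm_command", "payload": {
  "targets": [
    [0.95, 0, 0, 0, 0],
    [0.95, 0, 0, 0, 0],
    [0.95, 0, 0, 0, 0]
  ]
}}

```text
time_s: 14.15
ee_pos: [506.3, 369.7, 124.5]
ee_rot: [179.8, 0.0, 157.1]
force: [0.3, 0.0, 4.3]
gripper_width: 13.2
```

```bash
python3 -c "
from h import *
plan((*tab(1),122),(*tab(1.5),122),(*tab(2),122))
"
```

```text
t 14.15 pos [506.3 369.7 124.5] rot [179.8   0.  157.1] w 13.2 q [ 35.  27.  90.   0.  63. -32.]
(np.float64(505.0634319921338), np.float64(369.19211488235123), 122) -> [ 0.002 -0.002  0.005] turn 0.0 rows 0.1 0.0
(np.float64(500.48712639158754), np.float64(358.2521041997825), 122) -> [ 0.002 -0.026  0.005] turn 0.0 rows 0.3 0.0
(np.float64(497.4779122937927), np.float64(346.78166230777407), 122) -> [-0.002 -0.049  0.005] turn 0.0 rows 0.6 0.0
```

{"api": "arm_command", "payload": {
  "targets": [
    [0.95, 0.002, -0.013, 0, 0],
    [0.95, 0.002, -0.026, 0, 0],
    [0.95, 0.001, -0.038, 0, 0],
    [0.95, -0.002, -0.049, 0, 0],
    [0.95, -0.002, -0.05, 0, 0],
    [0.95, -0.002, -0.05, 0, 0]
  ]
}}

```text
time_s: 14.65
ee_pos: [497.3, 345.8, 124.5]
ee_rot: [179.8, 0.0, 157.1]
force: [-1.0, 2.7, 1.4]
gripper_width: 13.4
```

{"api": "arm_command", "payload": {
  "targets": [
    [0.6, 0, 0, 0, 0],
    [0.5, 0, 0, 0, 0],
    [0.5, 0, 0, 0, 0],
    [0.5, 0, 0, 0, 0],
    [0.4, 0, 0, -0.06, 0],
    [0.4, 0, 0, -0.12, 0],
    [0.4, 0, 0, -0.14, 0],
    [0.4, 0, 0, -0.14, 0]
  ]
}}

```text
time_s: 15.32
ee_pos: [498.7, 346.7, 197.7]
ee_rot: [179.5, 0.2, 157.1]
force: [0.9, 0.5, 0.2]
gripper_width: 54.7
```

```bash
python3 -c "
from h import *
t=env.grab_frame('top')
cv2.imwrite('pics/t8c.png',cv2.resize(t[120:250,120:380,::-1],None,fx=3,fy=3,interpolation=cv2.INTER_CUBIC))
plan((448,-254,190,148))
"
```

```text
t 15.37 pos [497.6 346.  195.4] rot [1.797e+02 1.000e-01 1.571e+02] w 54.3 q [ 34.  22.  87.   0.  71. -33.]
(448, -254, 190, 148) -> [-0.376 -1.144  0.005] turn 0.202 rows 14.4 1.3
```

View pics/t8c.png

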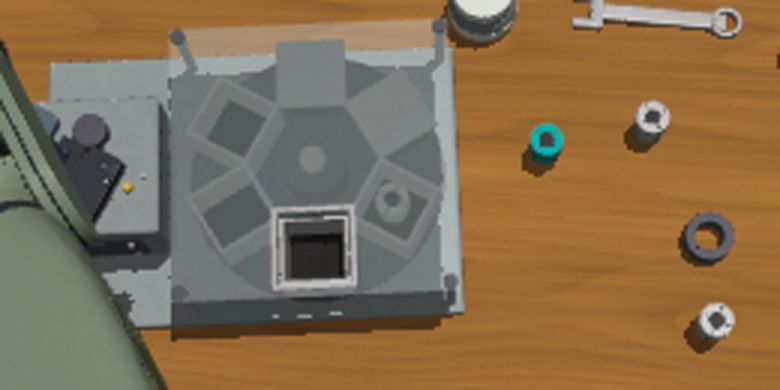

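Pocket 2 is now under the window, and the first collet shows in pocket 1 at (392,203). Going for collet C.

{"api": "arm_command", "payload": {
  "targets": [
    [0.35, -0.3, -0.95, 0.005, 0.2],
    [0.35, -0.3, -0.95, 0.005, 0.2],
    [0.35, -0.3, -0.95, 0.005, 0.2],
    [0.35, -0.3, -0.95, 0.005, 0.2],
    [0.35, -0.3, -0.95, 0.005, 0.2],
    [0.35, -0.3, -0.95, 0.005, 0.2],
    [0.35, -0.3, -0.95, 0.005, 0.2],
    [0.35, -0.3, -0.95, 0.005, 0.2]
  ],
  "squeeze": 25
}}

```text
time_s: 16.03
ee_pos: [464.2, 12.0, 189.9]
ee_rot: [179.8, -0.1, 148.1]
force: [1.8, 0.8, 0.7]
gripper_width: 59.4
```

```bash
python3 -c "
from h import *
plan((448,-254,110,148))
"
```

```text
t 16.03 pos [464.2  12.  189.9] rot [ 1.798e+02 -1.000e-01  1.481e+02] w 59.4 q [ -0.   9. 106.   0.  65. -58.]
(448, -254, 110, 148) -> [-0.254 -0.469  0.157] turn 0.002 rows 6.7 0.0
```

{"api": "arm_command", "payload": {
  "targets": [
    [0.35, -0.254, -0.469, 0.0, 0],
    [0.35, -0.254, -0.469, 0.0, 0],
    [0.35, -0.254, -0.469, 0.05, 0],
    [0.35, -0.254, -0.469, 0.1, 0],
    [0.35, -0.254, -0.469, 0.157, 0],
    [0.35, -0.254, -0.469, 0.157, 0],
    [0.35, -0.254, -0.469, 0.157, 0],
    [0.35, -0.254, -0.469, 0.157, 0]
  ]
}}

```text
time_s: 16.7
ee_pos: [444.7, -257.0, 104.8]
ee_rot: [179.9, -0.6, 147.8]
force: [0.3, -0.3, 1.3]
gripper_width: 59.2
```

```bash
python3 -c "
from h import *
save('w9',env.grab_frame('wrist'))
plan((448,-254,30,148))
"
```

```text
t 16.75 pos [ 445.4 -254.9  106.3] rot [179.8  -0.6 147.8] w 59.6 q [-31.  19. 106.   0.  56. -89.]
(448, -254, 30, 148) -> [-0.005  0.004  0.153] turn -0.003 rows 1.8 0.0
```

View pics/w9.png

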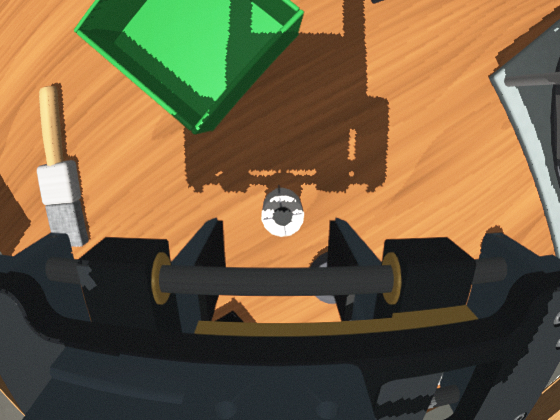

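{"api": "arm_command", "payload": {
  "targets": [
    [0.35, -0.006, 0.004, 0.06, 0],
    [0.35, -0.006, 0.004, 0.12, 0],
    [0.35, -0.006, 0.004, 0.153, 0],
    [0.35, -0.006, 0.004, 0.153, 0],
    [0.9, -0.006, 0.004, 0.153, 0],
    [0.9, -0.006, 0.004, 0.153, 0],
    [0.9, -0.006, 0.004, 0.153, 0],
    [0.9, -0.006, 0.004, 0.153, 0]
  ]
}}

```text
time_s: 17.42
ee_pos: [449.4, -254.4, 31.1]
ee_rot: [179.8, -0.4, 147.9]
force: [0.3, 0.4, 0.4]
gripper_width: 35.5
```

{"api": "arm_command", "payload": {
  "targets": [
    [0.9, 0, 0, 0, 0],
    [0.9, 0, 0, 0, 0],
    [0.9, 0, 0, 0, 0],
    [0.9, 0, 0, -0.06, 0],
    [0.9, 0, 0, -0.14, 0],
    [0.9, 0, 0, -0.22, 0],
    [0.9, 0, 0, -0.28, 0],
    [0.9, 0, 0, -0.28, 0]
  ]
}}

```text
time_s: 18.08
ee_pos: [453.4, -257.4, 177.9]
ee_rot: [179.8, 0.4, 147.9]
force: [0.8, -0.3, -0.7]
gripper_width: 31.0
```

```bash
python3 -c "
from h import *
plan((489,119.5,165,148))"
```

```text
t 18.08 pos [ 453.4 -257.4  177.9] rot [179.8   0.4 147.9] w 31.0 q [-31.  15. 100.   0.  65. -89.]
(489, 119.5, 165, 148) -> [0.341 0.676 0.026] turn -0.003 rows 9.1 0.0
```

{"api": "arm_command", "payload": {
  "targets": [
    [0.9, 0.341, 0.676, 0.0, 0],
    [0.9, 0.341, 0.676, 0.0, 0],
    [0.9, 0.341, 0.676, 0.0, 0],
    [0.9, 0.341, 0.676, 0.0, 0],
    [0.9, 0.341, 0.676, 0.0, 0],
    [0.9, 0.341, 0.676, 0.0, 0],
    [0.9, 0.341, 0.676, 0.02, 0],
    [0.9, 0.341, 0.676, 0.02, 0]
  ]
}}

```text
time_s: 18.75
ee_pos: [483.7, 78.0, 170.2]
ee_rot: [179.8, 0.4, 147.9]
force: [1.1, -0.8, -0.7]
gripper_width: 31.0
```

{"api": "arm_command", "payload": {
  "targets": [
    [0.9, 0.06, 0.1, 0.0, 0],
    [0.9, 0.06, 0.1, 0.0, 0],
    [0.9, 0.06, 0.1, 0.0, 0],
    [0.9, 0.06, 0.1, 0.0, 0]
  ]
}}

```text
time_s: 19.08
ee_pos: [484.3, 136.7, 169.4]
ee_rot: [179.9, 0.3, 148.0]
force: [1.1, -0.9, -0.6]
gripper_width: 30.9
```

```bash
python3 -c "
from h import *
save('w10',env.grab_frame('wrist'))
plan((489,119.5,106,148))"
```

```text
t 19.13 pos [484.4 135.8 169.6] rot [179.9   0.3 147.9] w 30.9 q [ 14.  14. 103.  -0.  63. -43.]
(489, 119.5, 106, 148) -> [-0.024 -0.023  0.127] turn -0.002 rows 1.6 0.0
```

View pics/w10.png

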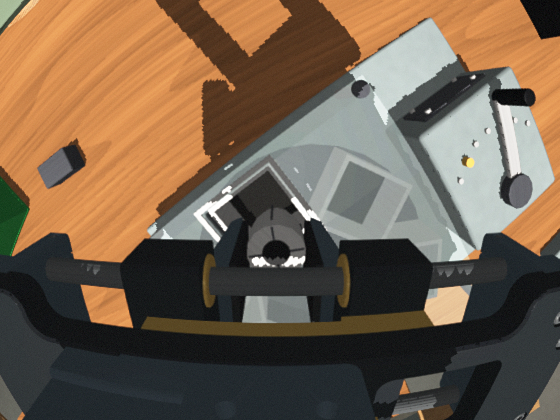

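The collet is held, at (275,250), but it is 16 mm past the window centre. I'll shift it back before lowering.

{"api": "arm_command", "payload": {
  "targets": [
    [0.9, -0.024, -0.023, 0, 0],
    [0.9, -0.024, -0.023, 0, 0],
    [0.9, -0.024, -0.023, 0.04, 0],
    [0.9, -0.024, -0.023, 0.08, 0],
    [0.9, -0.024, -0.023, 0.126, 0],
    [0.9, -0.024, -0.023, 0.126, 0],
    [0.9, -0.024, -0.023, 0.126, 0],
    [0.9, -0.024, -0.023, 0.126, 0]
  ]
}}

```text
time_s: 19.8
ee_pos: [489.5, 119.1, 107.6]
ee_rot: [179.8, 0.4, 147.8]
force: [0.8, -0.5, -1.4]
gripper_width: 31.1
```

{"api": "arm_command", "payload": {
  "targets": [
    [0.4, 0, 0, 0, 0],
    [0.4, 0, 0, 0, 0],
    [0.4, 0, 0, 0, 0],
    [0.4, 0, 0, -0.06, 0],
    [0.4, 0, 0, -0.14, 0],
    [0.4, 0, 0, -0.18, 0],
    [0.4, 0, 0, -0.18, 0],
    [0.4, 0, 0, -0.18, 0]
  ]
}}

```text
time_s: 20.47
ee_pos: [489.5, 119.4, 199.1]
ee_rot: [179.7, 0.6, 147.8]
force: [0.4, -0.3, 0.1]
gripper_width: 54.5
```

```bash
python3 -c "
from h import *
save('w11',env.grab_frame('wrist'))
plan((*tab(2),190,171))
"
```

```text
t 20.52 pos [488.5 119.2 197.6] rot [179.8   0.4 147.8] w 54.6 q [ 13.  12. 101.  -0.  67. -45.]
(np.float64(497.4779122937927), np.float64(346.78166230777407), 190, 171) -> [0.227 0.395 0.015] turn -0.515 rows 5.5 3.2
```

View pics/w11.png

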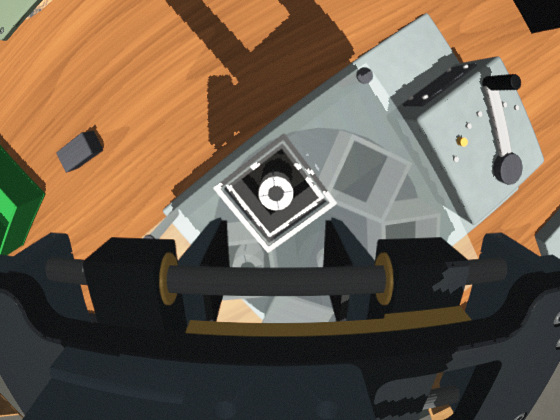

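The second collet stands in pocket 2, at (276,193). Next, the lever to notch 3.

{"api": "arm_command", "payload": {
  "targets": [
    [0.4, 0.227, 0.395, 0.01, -0.5],
    [0.4, 0.227, 0.395, 0.01, -0.5],
    [0.4, 0.227, 0.395, 0.01, -0.5],
    [0.4, 0.227, 0.395, 0.01, -0.5],
    [0.4, 0.227, 0.395, 0.015, -0.5],
    [0.4, 0.227, 0.395, 0.015, -0.5],
    [0.4, 0.227, 0.395, 0.015, -0.5],
    [0.4, 0.227, 0.395, 0.015, -0.5]
  ],
  "squeeze": 15
}}

```text
time_s: 21.18
ee_pos: [496.4, 347.0, 187.5]
ee_rot: [-179.8, 0.3, 170.5]
force: [-0.8, -0.4, 0.7]
gripper_width: 54.9
```

```bash
python3 -c "
from h import *
plan((*tab(2),122))
"
```

```text
t 21.18 pos [496.4 347.  187.5] rot [-179.8    0.3  170.5] w 54.9 q [ 34.  22.  88.  -0.  70. -46.]
(np.float64(497.4779122937927), np.float64(346.78166230777407), 122) -> [-0.002  0.     0.131] turn 0.0 rows 1.6 0.0
```

{"api": "arm_command", "payload": {
  "targets": [
    [0.4, -0.002, 0, 0.06, 0],
    [0.4, -0.002, 0, 0.12, 0],
    [0.4, -0.002, 0, 0.131, 0],
    [0.9, -0.002, 0, 0.131, 0],
    [0.95, -0.002, 0, 0.131, 0],
    [0.95, -0.002, 0, 0.131, 0],
    [0.95, -0.002, 0, 0.131, 0],
    [0.95, -0.002, 0, 0.131, 0]
  ]
}}

```text
time_s: 21.85
ee_pos: [498.5, 346.9, 123.6]
ee_rot: [-179.9, 0.4, 170.5]
force: [-1.3, 0.3, -0.0]
gripper_width: 24.4
```

{"api": "arm_command", "payload": {
  "targets": [
    [0.95, 0, 0, 0, 0],
    [0.95, 0, 0, 0, 0],
    [0.95, 0, 0, 0, 0]
  ]
}}

```text
time_s: 22.1
ee_pos: [498.9, 347.1, 124.6]
ee_rot: [-180.0, 0.5, 170.5]
force: [0.6, -0.7, 3.4]
gripper_width: 13.5
```

```bash
python3 -c "
from h import *
plan((*tab(2),122),(*tab(2.5),122),(*tab(3),122))
"
```

```text
t 22.1 pos [498.9 347.1 124.6] rot [-180.     0.5  170.5] w 13.5 q [ 34.  25.  93.  -0.  62. -46.]
(np.float64(497.4779122937927), np.float64(346.78166230777407), 122) -> [ 0.003 -0.001  0.005] turn 0.0 rows 0.1 0.0
(np.float64(496.09436062823255), np.float64(335.0040483103196), 122) -> [ 0.002 -0.025  0.005] turn 0.0 rows 0.3 0.0
(np.float64(496.3634006543105), np.float64(323.1485000670422), 122) -> [-0.003 -0.048  0.005] turn 0.0 rows 0.6 0.0
```

{"api": "arm_command", "payload": {
  "targets": [
    [0.95, 0.002, -0.013, 0, 0],
    [0.95, 0.002, -0.026, 0, 0],
    [0.95, 0.0, -0.038, 0, 0],
    [0.95, -0.003, -0.049, 0, 0],
    [0.95, -0.003, -0.049, 0, 0],
    [0.95, -0.003, -0.049, 0, 0]
  ]
}}

```text
time_s: 22.6
ee_pos: [496.3, 322.1, 124.7]
ee_rot: [-180.0, 0.5, 170.4]
force: [-1.3, 0.6, 1.0]
gripper_width: 13.6
```

{"api": "arm_command", "payload": {
  "targets": [
    [0.6, 0, 0, 0, 0],
    [0.5, 0, 0, 0, 0],
    [0.5, 0, 0, 0, 0],
    [0.5, 0, 0, 0, 0],
    [0.4, 0, 0, -0.06, 0],
    [0.4, 0, 0, -0.12, 0],
    [0.4, 0, 0, -0.14, 0],
    [0.4, 0, 0, -0.14, 0]
  ]
}}

```text
time_s: 23.27
ee_pos: [497.2, 323.3, 197.9]
ee_rot: [179.8, 0.7, 170.4]
force: [-0.3, -0.3, -0.3]
gripper_width: 54.7
```

```bash
python3 -c "
from h import *
t=env.grab_frame('top')
cv2.imwrite('pics/t12c.png',cv2.resize(t[120:250,120:380,::-1],None,fx=3,fy=3,interpolation=cv2.INTER_CUBIC))
plan((644,-189,190,148))
"
```

```text
t 23.32 pos [496.1 322.6 195.6] rot [179.9   0.6 170.4] w 54.7 q [ 32.  20.  89.  -0.  70. -48.]
(644, -189, 190, 148) -> [-0.462 -0.96   0.015] turn 0.498 rows 12.8 3.1
```

View pics/t12c.png

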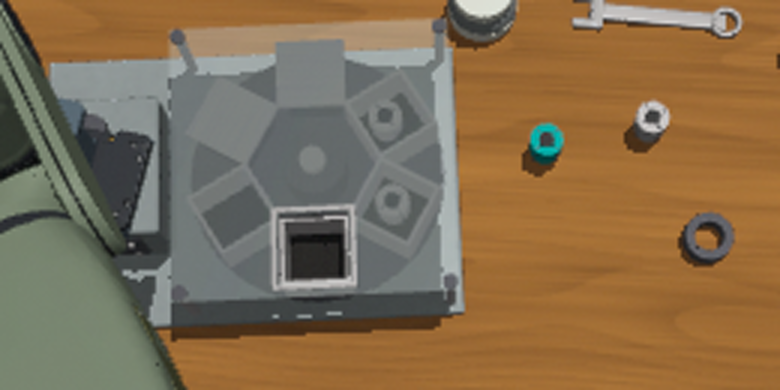

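Pockets 1 and 2 are filled, with pocket 3 under the window. Fetching collet A.

{"api": "arm_command", "payload": {
  "targets": [
    [0.35, -0.43, -0.9, 0.01, 0.5],
    [0.35, -0.43, -0.9, 0.01, 0.5],
    [0.35, -0.43, -0.9, 0.01, 0.5],
    [0.35, -0.43, -0.9, 0.01, 0.5],
    [0.35, -0.43, -0.9, 0.01, 0.5],
    [0.35, -0.43, -0.9, 0.01, 0.5],
    [0.35, -0.43, -0.9, 0.01, 0.5],
    [0.35, -0.43, -0.9, 0.01, 0.5]
  ],
  "squeeze": 25
}}

```text
time_s: 23.98
ee_pos: [586.7, -0.1, 190.8]
ee_rot: [179.8, 0.3, 147.9]
force: [0.2, -1.0, 0.4]
gripper_width: 59.3
```

```bash
python3 -c "
from h import *
plan((644,-189,112,148))
"
```

```text
t 23.98 pos [ 5.867e+02 -1.000e-01  1.908e+02] rot [179.8   0.3 147.9] w 59.3 q [ -1.  20.  90.  -0.  69. -59.]
(644, -189, 112, 148) -> [-0.297 -0.26   0.158] turn -0.002 rows 5.1 0.0
```

{"api": "arm_command", "payload": {
  "targets": [
    [0.35, -0.297, -0.26, 0.0, 0],
    [0.35, -0.297, -0.26, 0.03, 0],
    [0.35, -0.297, -0.26, 0.06, 0],
    [0.35, -0.297, -0.26, 0.158, 0],
    [0.35, -0.297, -0.26, 0.158, 0],
    [0.35, -0.297, -0.26, 0.158, 0],
    [0.35, -0.297, -0.26, 0.158, 0],
    [0.35, -0.297, -0.26, 0.158, 0]
  ]
}}

```text
time_s: 24.65
ee_pos: [642.9, -188.5, 110.4]
ee_rot: [179.9, 0.1, 147.9]
force: [-0.2, 0.4, -0.4]
gripper_width: 59.3
```

```bash
python3 -c "
from h import *
save('w13',env.grab_frame('wrist'))
plan((644,-189,30,148))
"
```

```text
t 24.7 pos [ 643.8 -187.9  112.1] rot [179.8   0.2 147.9] w 59.2 q [-17.  31.  85.   0.  64. -75.]
(644, -189, 30, 148) -> [-0.001 -0.002  0.164] turn -0.001 rows 2.0 0.0
```

View pics/w13.png

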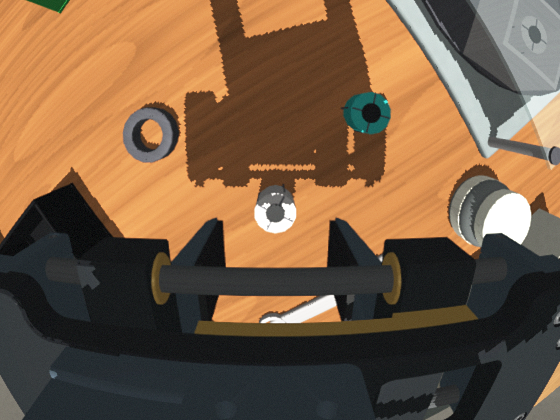

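Collet A is centred at (275,213). I'll check the jar at (500,215) against the gripper body before going down.

```bash
python3 -c "
from h import *
s=dict(env.state());s['ee_pos']=np.array([642.9,-188.5,110.4])
for z in (50,70,90,110): print(z,wplane(503,217,z,s),onplane('top',281,115,z))
"
```

```text
50 [755.23823713 -17.70610723  50.        ] [766.93692602 -20.82698292  50.        ]
70 [739.88623517 -29.16904154  70.        ] [758.58198652 -20.815819    70.        ]
90 [724.5342332  -40.63197584  90.        ] [750.22704701 -20.80465509  90.        ]
110 [709.18223124 -52.09491015 110.        ] [741.8721075  -20.79349117 110.        ]
```

{"api": "arm_command", "payload": {
  "targets": [
    [0.35, -0.002, -0.002, 0.06, 0],
    [0.35, -0.002, -0.002, 0.12, 0],
    [0.35, -0.002, -0.002, 0.162, 0],
    [0.35, -0.002, -0.002, 0.162, 0],
    [0.9, -0.002, -0.002, 0.162, 0],
    [0.9, -0.002, -0.002, 0.162, 0],
    [0.9, -0.002, -0.002, 0.162, 0],
    [0.9, -0.002, -0.002, 0.162, 0]
  ]
}}

```text
time_s: 25.37
ee_pos: [645.8, -189.3, 33.4]
ee_rot: [179.7, 0.4, 148.0]
force: [-0.1, 1.2, -1.0]
gripper_width: 35.5
```

{"api": "arm_command", "payload": {
  "targets": [
    [0.9, 0, 0, 0, 0],
    [0.9, 0, 0, 0, 0],
    [0.9, 0, 0, 0, 0],
    [0.9, 0, 0, -0.06, 0],
    [0.9, 0, 0, -0.14, 0],
    [0.9, 0, 0, -0.22, 0],
    [0.9, 0, 0, -0.28, 0],
    [0.9, 0, 0, -0.28, 0]
  ]
}}

```text
time_s: 26.03
ee_pos: [648.2, -190.4, 181.6]
ee_rot: [179.5, 1.2, 147.9]
force: [0.1, -1.0, 0.2]
gripper_width: 30.6
```

```bash
python3 -c "
from h import *
plan((489,119.5,175,148))"
```

```text
t 26.03 pos [ 648.2 -190.4  181.6] rot [179.5   1.2 147.9] w 30.6 q [-17.  28.  79.   0.  72. -75.]
(489, 119.5, 175, 148) -> [0.599 0.356 0.003] turn -0.001 rows 8.4 0.0
```

{"api": "arm_command", "payload": {
  "targets": [
    [0.9, 0.599, 0.356, 0.0, 0],
    [0.9, 0.599, 0.356, 0.0, 0],
    [0.9, 0.599, 0.356, 0.0, 0],
    [0.9, 0.599, 0.356, 0.0, 0],
    [0.9, 0.599, 0.356, 0.0, 0],
    [0.9, 0.599, 0.356, 0.0, 0],
    [0.9, 0.599, 0.356, 0.0, 0],
    [0.9, 0.599, 0.356, 0.0, 0]
  ]
}}

```text
time_s: 26.7
ee_pos: [492.6, 109.7, 175.8]
ee_rot: [179.6, 1.2, 147.9]
force: [0.2, 1.2, -1.5]
gripper_width: 30.9
```

```bash
python3 -c "
from h import *
save('w14',env.grab_frame('wrist'))
plan((489,119.5,106,148))"
```

```text
t 26.75 pos [488.6 115.9 175.7] rot [179.4   0.8 148.1] w 30.9 q [ 12.  13. 103.  -0.  63. -46.]
(489, 119.5, 106, 148) -> [0.005 0.005 0.139] turn 0.002 rows 1.7 0.0
```

View pics/w14.png

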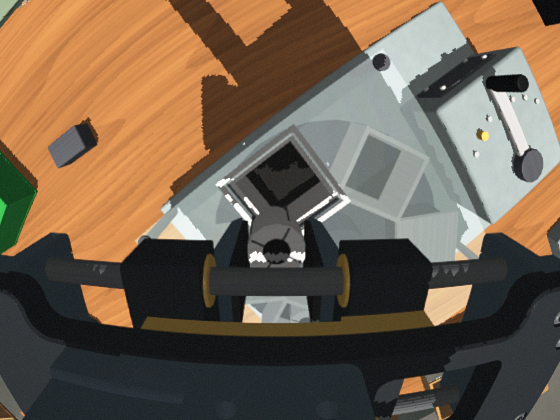

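The third collet is held over pocket 3, at (276,249). Lowering and releasing.

{"api": "arm_command", "payload": {
  "targets": [
    [0.9, 0.003, 0.003, 0, 0],
    [0.9, 0.003, 0.003, 0.04, 0],
    [0.9, 0.003, 0.003, 0.08, 0],
    [0.9, 0.003, 0.003, 0.12, 0],
    [0.9, 0.003, 0.003, 0.138, 0],
    [0.9, 0.003, 0.003, 0.138, 0],
    [0.9, 0.003, 0.003, 0.138, 0],
    [0.9, 0.003, 0.003, 0.138, 0]
  ]
}}

```text
time_s: 27.42
ee_pos: [490.3, 117.8, 107.6]
ee_rot: [179.4, 0.9, 148.1]
force: [0.2, -0.3, -1.2]
gripper_width: 30.8
```

{"api": "arm_command", "payload": {
  "targets": [
    [0.4, 0, 0, 0, 0],
    [0.4, 0, 0, 0, 0],
    [0.4, 0, 0, 0, 0],
    [0.4, 0, 0, -0.06, 0],
    [0.4, 0, 0, -0.14, 0],
    [0.4, 0, 0, -0.18, 0],
    [0.4, 0, 0, -0.18, 0],
    [0.4, 0, 0, -0.18, 0]
  ]
}}

```text
time_s: 28.08
ee_pos: [489.3, 117.9, 199.0]
ee_rot: [179.2, 1.0, 148.1]
force: [0.2, 0.3, 0.2]
gripper_width: 54.5
```

```bash
python3 -c "
from h import *
save('w15',env.grab_frame('wrist'))
save('s15',env.grab_frame('scene'))
plan((*tab(3),190,187))
"
```

```text
t 28.18 pos [487.8 117.5 196.6] rot [179.4   0.8 148.1] w 55.0 q [ 12.  12. 101.  -0.  66. -46.]
(np.float64(496.3634006543105), np.float64(323.1485000670422), 190, 187) -> [0.203 0.358 0.014] turn -0.865 rows 4.9 5.4
```

View pics/w15.png

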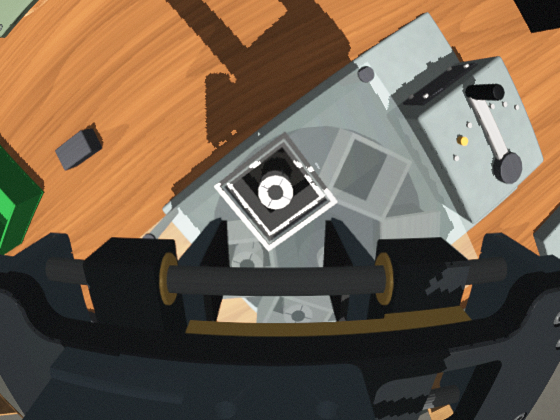

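View pics/s15.png

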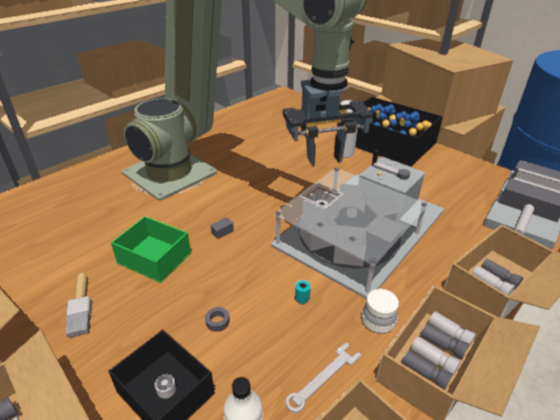

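Three collets are in, and the bench shows no other collet. The stub is still in the box. Next, the lever from notch 3 to 4 to 5.

{"api": "arm_command", "payload": {
  "targets": [
    [0.4, 0.203, 0.358, 0.01, -0.95],
    [0.4, 0.203, 0.358, 0.01, -0.95],
    [0.4, 0.203, 0.358, 0.01, -0.95],
    [0.4, 0.203, 0.358, 0.01, -0.95],
    [0.4, 0.203, 0.358, 0.014, -0.95],
    [0.4, 0.203, 0.358, 0.014, -0.95],
    [0.4, 0.203, 0.358, 0.014, -0.95],
    [0.4, 0.203, 0.358, 0.014, -0.95]
  ],
  "squeeze": 15
}}

```text
time_s: 28.85
ee_pos: [495.5, 322.7, 188.1]
ee_rot: [-179.8, 0.8, -169.3]
force: [1.5, 0.5, -0.2]
gripper_width: 54.9
```

```bash
python3 -c "
from h import *
plan((*tab(3),122))
"
```

```text
t 28.85 pos [495.5 322.7 188.1] rot [-179.8    0.8 -169.3] w 54.9 q [ 32.  20.  90.  -1.  69. -68.]
(np.float64(496.3634006543105), np.float64(323.1485000670422), 122) -> [-0.     0.001  0.132] turn 0.0 rows 1.6 0.0
```

{"api": "arm_command", "payload": {
  "targets": [
    [0.4, -0.001, 0.001, 0.06, 0],
    [0.4, -0.001, 0.001, 0.12, 0],
    [0.4, -0.001, 0.001, 0.131, 0],
    [0.9, -0.001, 0.001, 0.131, 0],
    [0.95, -0.001, 0.001, 0.131, 0],
    [0.95, -0.001, 0.001, 0.131, 0],
    [0.95, -0.001, 0.001, 0.131, 0],
    [0.95, -0.001, 0.001, 0.131, 0]
  ]
}}

```text
time_s: 29.52
ee_pos: [497.6, 323.5, 124.2]
ee_rot: [-179.8, 0.9, -169.3]
force: [-0.2, -0.7, -0.4]
gripper_width: 24.1
```

{"api": "arm_command", "payload": {
  "targets": [
    [0.95, 0, 0, 0, 0],
    [0.95, 0, 0, 0, 0],
    [0.95, 0, 0, 0, 0]
  ]
}}

```text
time_s: 29.77
ee_pos: [498.0, 323.8, 125.1]
ee_rot: [-179.9, 1.0, -169.4]
force: [-0.6, 0.6, 4.5]
gripper_width: 13.2
```

```bash
python3 -c "
from h import *
plan((*tab(3),122),(*tab(3.5),122),(*tab(4),122),(*tab(4.5),122),(*tab(5),122))
"
```

```text
t 29.77 pos [498.  323.8 125.1] rot [-179.9    1.  -169.4] w 13.2 q [ 32.  23.  95.  -1.  60. -68.]
(np.float64(496.3634006543105), np.float64(323.1485000670422), 122) -> [ 0.004 -0.001  0.006] turn 0.0 rows 0.1 0.0
(np.float64(498.2797958139475), np.float64(311.4457723390111), 122) -> [ 0.004 -0.024  0.006] turn 0.0 rows 0.3 0.0
(np.float64(501.80624565522834), np.float64(300.12364540979684), 122) -> [ 0.001 -0.048  0.006] turn 0.0 rows 0.6 0.0
(np.float64(506.87411184326976), np.float64(289.40249160134806), 122) -> [-0.005 -0.071  0.007] turn 0.0 rows 0.9 0.0
(np.float64(513.3847541273338), np.float64(279.49098597741454), 122) -> [-0.014 -0.093  0.007] turn 0.0 rows 1.1 0.0
```

{"api": "arm_command", "payload": {
  "targets": [
    [0.95, 0.004, -0.012, 0, 0],
    [0.95, 0.004, -0.024, 0, 0],
    [0.95, 0.003, -0.036, 0, 0],
    [0.95, 0.001, -0.048, 0, 0],
    [0.95, 0.001, -0.048, 0, 0],
    [0.95, 0.001, -0.048, 0, 0],
    [0.95, 0.001, -0.048, 0, 0]
  ]
}}

```text
time_s: 30.35
ee_pos: [502.0, 300.2, 125.2]
ee_rot: [-179.9, 1.0, -169.4]
force: [-0.1, 1.9, 0.1]
gripper_width: 13.8
```

```bash
python3 -c "
from h import *
plan((*tab(4.5),122),(*tab(5),122))
"
```

```text
t 30.35 pos [502.  300.2 125.2] rot [-179.9    1.  -169.4] w 13.8 q [ 30.  23.  97.  -0.  60. -70.]
(np.float64(506.87411184326976), np.float64(289.40249160134806), 122) -> [-0.005 -0.023  0.007] turn 0.0 rows 0.3 0.0
(np.float64(513.3847541273338), np.float64(279.49098597741454), 122) -> [-0.015 -0.045  0.007] turn 0.0 rows 0.6 0.0
```

{"api": "arm_command", "payload": {
  "targets": [
    [0.95, -0.002, -0.012, 0, 0],
    [0.95, -0.005, -0.023, 0, 0],
    [0.95, -0.01, -0.034, 0, 0],
    [0.95, -0.015, -0.045, 0, 0],
    [0.95, -0.015, -0.045, 0, 0],
    [0.95, -0.015, -0.045, 0, 0],
    [0.95, -0.015, -0.045, 0, 0]
  ]
}}

```text
time_s: 30.93
ee_pos: [513.1, 279.5, 125.2]
ee_rot: [-180.0, 0.9, -169.5]
force: [-1.7, 0.5, 0.5]
gripper_width: 13.3
```

{"api": "arm_command", "payload": {
  "targets": [
    [0.6, 0, 0, 0, 0],
    [0.5, 0, 0, 0, 0],
    [0.5, 0, 0, 0, 0],
    [0.5, 0, 0, 0, 0],
    [0.4, 0, 0, -0.06, 0],
    [0.4, 0, 0, -0.12, 0],
    [0.4, 0, 0, -0.2, 0],
    [0.4, 0, 0, -0.2, 0]
  ]
}}

```text
time_s: 31.6
ee_pos: [515.0, 281.1, 233.3]
ee_rot: [179.8, 1.8, -169.5]
force: [1.1, -0.4, 0.8]
gripper_width: 55.0
```

```bash
python3 -c "
from h import *
plan((400,-100,260,171))
"
```

```text
t 31.6 pos [515.  281.1 233.3] rot [ 179.8    1.8 -169.5] w 55.0 q [ 28.  18.  88.  -0.  73. -73.]
(400, -100, 260, 171) -> [ 0.364 -0.707 -0.067] turn 0.434 rows 9.6 2.7
```

{"api": "arm_command", "payload": {
  "targets": [
    [0.4, 0.364, -0.707, -0.067, 0.3],
    [0.4, 0.364, -0.707, -0.067, 0.3],
    [0.4, 0.364, -0.707, -0.067, 0.3],
    [0.4, 0.364, -0.707, -0.067, 0.3],
    [0.4, 0.364, -0.707, -0.067, 0.3],
    [0.4, 0.364, -0.707, -0.067, 0.3],
    [0.4, 0.364, -0.707, -0.067, 0.3],
    [0.4, 0.364, -0.707, -0.067, 0.3]
  ]
}}

```text
time_s: 32.27
ee_pos: [416.8, -40.9, 254.8]
ee_rot: [179.4, 1.7, 177.1]
force: [-0.1, -0.1, -0.1]
gripper_width: 54.7
```

{"api": "arm_command", "payload": {
  "targets": [
    [0.4, 0, 0, 0, 0],
    [0.4, 0, 0, 0, 0],
    [0.4, 0, 0, 0, 0],
    [0.4, 0, 0, 0, 0],
    [0.4, 0, 0, 0, 0],
    [0.4, 0, 0, 0, 0]
  ]
}}

```text
time_s: 32.77
ee_pos: [417.1, -39.7, 254.5]
ee_rot: [179.4, 1.7, 177.2]
force: [0.9, -0.1, -0.2]
gripper_width: 54.7
```

```bash
python3 -c "
from h import *
t=env.grab_frame('top');save('t16',t)
cv2.imwrite('pics/t16c.png',cv2.resize(t[120:250,120:280,::-1],None,fx=4.5,fy=4.5,interpolation=cv2.INTER_CUBIC))
save('s16',env.grab_frame('scene'));plan()
"
```

```text
t 32.87 pos [417.  -40.  254.6] rot [179.4   1.7 177.2] w 54.8 q [ -8.   2. 105.   1.  72. -95.]
```

View pics/t16c.png

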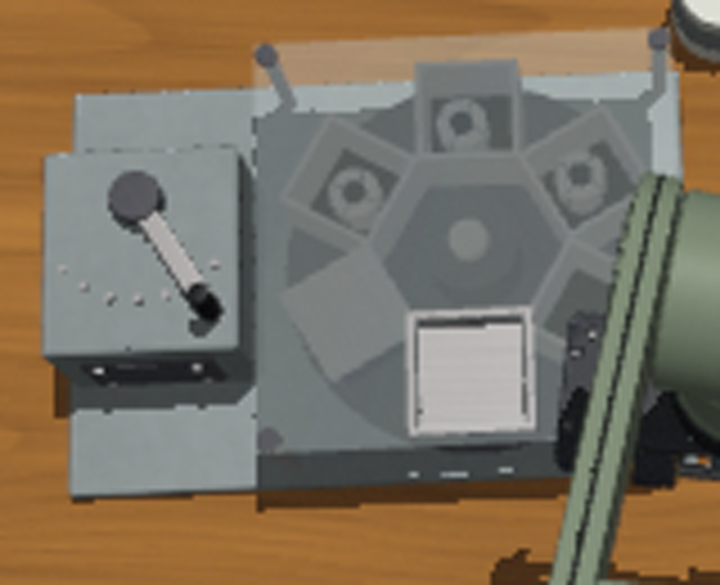

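View pics/t16.png

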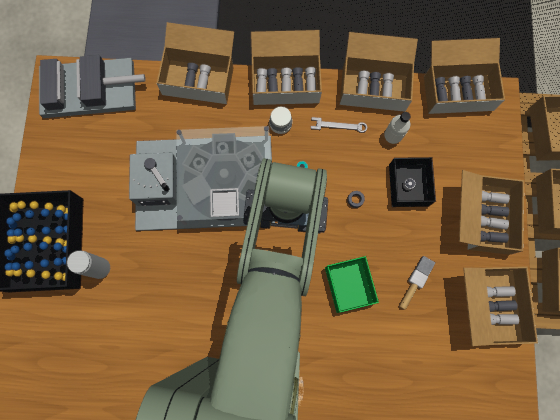

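View pics/s16.png

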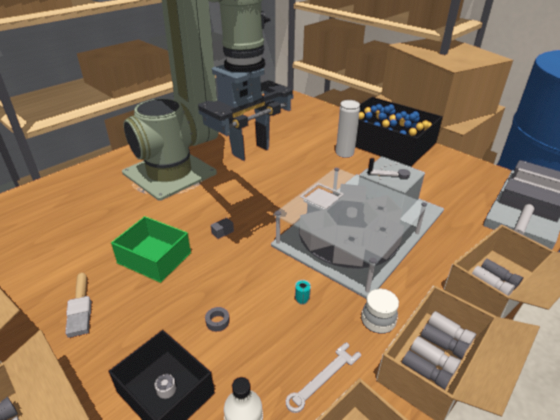

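The lever lies over the brass stud (crop (205,300)) and the window is closed. The collets show in pockets 1–3 at (577,175), (462,125) and (355,195). The stub is in the box and the arm is clear of everything, so I'm handing in.

```bash
python3 -c "
from h import *
print(env.job_done())"
```

```text
the job is handed in; nothing more can be done
None
```

The job is done and handed in at about 33 s of the 208 s allowed. There were three whole collets on the bench. I clicked the lever on one notch at a time and dropped one collet into each of pockets 1, 2 and 3. I then clicked the lever past notch 4 to notch 5. The broken stub went into the black scrap box at the start.

- **Last pictures:** the top view shows one collet in each of pockets 1–3, the lever over the brass stud and the window closed by the blank. The stub is inside the black box, no loose collet is in view, and the turquoise collet, green box and other things look undisturbed.
- **Lever angle:** I could not read the joint itself. I judged notch 5 from the grip position, within about 1 mm of the computed tab point, and from the closed window.
- **Disagreements:** wrist and top-camera positions differed by 2–4 mm early on, while the arm was still settling, and by 1 mm or less for the window. No check failed.

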